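Set out the weighing station

ROBOT

A 6-joint arm with a two-finger parallel gripper is mounted at the origin on the work surface; the furniture and walls round the work are solid. World frame = base frame: x ahead of the robot, y to its left, z up, the work surface at z = 0. Lengths are in m, angles in rad, forces in N, time in s.
With the tool pointing down it reaches from about 0.3 to 0.875 m from the base axis. Payload 6.4 kg.
Tool frame: the origin (TCP) lies midway between the tips of the shut fingers; the grasp point (between the pads) lies 19 mm behind it; z points along the fingers, y is the direction in which the jaws open and shut (so a half turn about z gives the same grasp; the last joint's range is limited). The gripper opens to 85 mm and grips with 20 to 120 N. Pads are 22 mm wide; open, the fingers measure 114 mm over their backs; the gripper's body (76 mm by 85 mm) begins 54 mm behind the grasp point. The pads swing forward as they close: fully open they stand 13 mm farther back than shut.
Start: joints at [-1.427, 0.181, 1.607, -0, 1.354, -0.206], TCP at [0.197, -0.54, 0.231] pointing down, gripper open.
Joint ranges: [-2.99, 2.99], [-0.89, 2.07], [0.3, 2.58], [-1.14, 4.28], [0, 2.63], [-3.12, 3.12]. Speed limits (rad/s): [2.57, 2.57, 3.01, 3.14, 3.14, 3.14].

INTERFACE

Orientations are given as a unit quaternion [w, x, y, z].
In Python, from bench import ctrl, optics, ticket gives the robot as it stands. The module is installed in compiled form; this text tells all that it offers.
- The arm moves only by the tool step_arm, never from a script. Its argument "targets" is text: rows parted by semicolons, each of 6 numbers parted by spaces: the shift along the tool's x, y, z in mm, then the turn, a rotation vector about the tool's x, y, z in rad. In form: dx dy dz rx ry rz; .... A call has 1 to 8 rows; each row is the pose to reach, as a shift and turn from the pose commanded when the call began, along the tool's axes at that moment; what a row does not reach only later rows make up. A row lasts 1/8 s, in which the tool goes at most 62.5 mm and 10.7 degrees, less where a joint would pass 70% of its speed; a pose out of reach is approached as far as the arm can. A call with a gripper value outside its range is refused whole. "grip" is the opening in per cent of the stroke, from 0 (shut) to 100 (fully open), set as the call begins (left out, the last holds). The fingers move at their own pace and stop on an object; the grip force is fixed at half the most. Time passes only in rows, so rows that repeat a pose let the fingers close. It gives the time, the measured TCP pose, the force and the opening at its end, in the units of the state.
- ctrl.get_obs(): the state, without advancing time (a new reading comes with each control period).
- optics.camera(name): name is "scene" or "top"; returns a dict with "image" (384x512x3 uint8, red, green, blue), "mtx" (3x3 intrinsics, pixels), "xyz" and "orientation" of the camera in the world. Camera axes: x right, y up, looking along -z (the intrinsics and any distortion apply to the point x, -y, -z); pixel columns grow to the right and rows downward; lengths in m; the calibration is good to about 2 mm. A picture is of the moment at which its call begins. There is no depth.
- ticket.hand_in(): hands the job in, once; it reports no verdict.
The state is a dict: "time_s": time; "q": joint angles; "dq": joint speeds; "joint_efforts": joint torques, N m; "eef_pos": TCP position; "eef_rot": TCP orientation; "wrist_force": force on the tool from outside, world axes, zero at the start; "torque": the same for the moment, N m; "opening": opening from 0.0 (shut) to 1.0 (fully open).
Only numpy, scipy, OpenCV 4.12 (cv2) and the standard library are available. Lean on these libraries where they do the work, as an engineer would, in place of code of your own. Each camera call takes 0.05 s, during which the arm holds its last target.

TASK

Set out the weighing station for the class. Stand the squat jar on the middle of the pocket scale's steel pan, stand the tall slim aluminium bottle behind the scale (the side away from its display) and lay the dropper in front of it (the display side) parallel to the front edge with its bulb to the left as you face the display, both centred on the scale and with a gap of three centimetres to it. Stand the loose amber bottle upright on the wooden board midway between the two bottles already there, and leave the stout aluminium bottle and everything else where they are.

Things in the scene. Friction and masses are not known exactly. Their poses are not given: they have to be found in the camera images.
- amber_bottle: the loose dark amber bottle with black screw cap that is not on the board, stands upright: body 45 mm across up to 64 mm high, then narrowing, cap 25 mm across from 88 mm up, 104 mm high in all, 0.19 kg. Origin: centre of its underside, z up; round, yaw means nothing
- squat_jar: short glass jar of dried petals with a wide screw lid, the only small jar: 60 mm across and 78 mm high, 0.3 kg, closed, stands upright; grip the glass (60 mm, straight up to 56 mm high) or the lid (53 mm, from 63 mm up). Origin: centre of its underside, z up; round, yaw means nothing
- tall_bottle: the taller, slimmer of the two aluminium bottles, with a narrow white cap: body 66 mm across up to 98 mm high, tapering above, cap 36 mm across from 136 to 158 mm high, 158 mm high in all, 0.42 kg, stands upright; can be lifted by the cap, which is fixed. Origin: centre of its underside, z up; round, yaw means nothing
- stout_bottle: bystander to leave alone: the shorter, stouter aluminium bottle with a wide white cap, 73 mm across and 136 mm high, loose. Origin: centre of its underside
- dropper: translucent white plastic dropper pipette lying flat: 148 mm long (its y), bulb 14 mm across, thin stem. Origin: middle of its length, at table height; its bulb end is at +y, its stem tip at -y; the bulb, about 40 mm long with its middle at y 50 mm, is the widest part: grip it there, across the length, and set it down by it
- dropper_bulb (a point): the middle of the dropper's bulb, on its axis: 50 mm from the dropper's origin along its +y, 7.5 mm above the table
- scale: black pocket scale with a square steel pan, flat and fixed: 106 (its x) by 127 (its y) by 19 mm high. Origin: centre of its underside. +y points to its front, the display side (roughly toward the robot), +x to the left as you face the display. Pan top 19 mm high, x -49 to 49, y -60 to 34: its middle is x 0, y -13. Outer edges at x -53, 53 and y -63 (back), 63 (front)
- board: plywood board, flat and fixed, 210 (its x) by 70 (its y) by 10 mm thick, with three flush round cork inlays in a row along x; a fixed amber bottle (45 mm across, 104 high) stands on each end inlay, at x -75 and 75 mm, the middle one is empty. Origin: centre of the underside, so the empty place is at x 0, y 0, z 10 mm; a bottle there has 30 mm to each neighbour
Not all that is in view belongs to the job. Leave any pink look-alike of the tall_bottle alone.

How it is judged:
By the outcome, as a careful person would: the job done as asked, in the order asked, and still so for the second after the job is handed in, with the robot touching nothing.
It also fails if it takes over 125 s, if anything falls off the work surface, if the arm or the gripper's body presses on something with over 40 N, if the wrist force passes 120 N, or if a joint passes its speed limit or range.

## Working session

There is one attempt and no reset: what is moved stays moved. The work goes in short steps, Python scripts to look and compute and a tool call to move; the robot and the scene stay as the last step left them, time stands still between calls to the robot, and variables do not carry over. Pictures are saved under pics/ and viewed, and the job is handed in when it is done.

Besides the shell and the picture viewer there is one more tool, called after "Emit:" as name(argument=value, ...), one argument or row to a line, values as JSON. step_arm: Moves the arm, as the interface text tells. Its arguments: {"type":"object","properties":{"targets":{"type":"string"},"grip":{"type":"number"}},"required":["targets"]}

```bash
mkdir -p pics; cat > h.py <<'E'
import numpy as np, cv2, json
from scipy.spatial.transform import Rotation as R
def rot(q): return R.from_quat([q[1],q[2],q[3],q[0]])
def ray(c,u,v):
    m=c['mtx']; 
    d=np.array([(u-m[0,2])/m[0,0],-(v-m[1,2])/m[1,1],-1.0])
    return rot(c['orientation']).apply(d)
def at(c,u,v,z):
    d=ray(c,u,v); o=np.array(c['xyz']); return o+d*(z-o[2])/d[2]
def proj(c,p):
    q=rot(c['orientation']).inv().apply(np.array(p)-np.array(c['xyz'])); m=c['mtx']
    return m[0,0]*q[0]/-q[2]+m[0,2], m[1,1]*-q[1]/-q[2]+m[1,2]
def snap(name,tag):
    from bench import optics
    c=optics.camera(name); cv2.imwrite(f'pics/{tag}.png',c['image'][:,:,::-1])
    np.savez(f'pics/{tag}.npz',**{k:np.array(v) for k,v in c.items() if k in('image','mtx','xyz','orientation')},)
    return c
def load(tag):
    z=np.load(f'pics/{tag}.npz'); return {k:z[k] for k in z.files}
def crop(tag,x0,y0,x1,y1,out,f=4):
    im=cv2.imread(f'pics/{tag}.png')[y0:y1,x0:x1]; im=cv2.resize(im,None,fx=f,fy=f,interpolation=cv2.INTER_CUBIC)
    for x in range((x0+19)//20*20,x1,20):
        cv2.line(im,((x-x0)*f,0),((x-x0)*f,6),(0,0,255),1); cv2.putText(im,str(x),((x-x0)*f,16),0,.35,(0,0,255),1)
    for y in range((y0+19)//20*20,y1,20):
        cv2.line(im,(0,(y-y0)*f),(6,(y-y0)*f),(0,0,255),1); cv2.putText(im,str(y),(8,(y-y0)*f+4),0,.35,(0,0,255),1)
    cv2.imwrite(f'pics/{out}.png',im)
E
python3 - <<'E'
from h import *
from bench import ctrl
print(ctrl.get_obs())
for n in('scene','top'):
    c=snap(n,n+'0'); print([ (k,c[k]) for k in c if k!='image'])
E
```

```text
{'time_s': 0.0, 'q': array([-1.42732075e+00,  1.81531536e-01,  1.60798394e+00,  4.62536887e-05,
        1.35381686e+00, -2.06295194e-01]), 'dq': array([-7.91874268e-04, -4.45851839e-04, -1.04776795e-03,  2.60917217e-03,
        5.46819747e-06, -5.71353750e-04]), 'joint_efforts': array([ 4.63875142e-05, -4.44882059e+01, -3.51334155e+01, -3.31543806e-04,
        9.23237996e-03, -1.10230323e-05]), 'eef_pos': array([ 0.1969961 , -0.53962442,  0.23040113]), 'eef_rot': array([-8.68703241e-04,  9.84746985e-01,  1.73990282e-01,  4.98861544e-05]), 'wrist_force': array([-0.63488155,  0.07532397,  0.28762568]), 'torque': array([ 0.0037453 ,  0.01068906, -0.0056534 ]), 'opening': 1.0031375694446756}
[('mtx', array([[423.34227275,   0.        , 260.36176724],
       [  0.        , 423.34227275, 188.82972019],
       [  0.        ,   0.        ,   1.        ]])), ('xyz', array([-0.55712148,  0.52663079,  1.00928972])), ('orientation', array([-0.47101541, -0.22648639,  0.36159289,  0.77207446]))]
[('mtx', array([[388.15013354,   0.        , 256.50090694],
       [  0.        , 388.15013354, 195.35995426],
       [  0.        ,   0.        ,   1.        ]])), ('xyz', array([ 0.28514411, -0.04839471,  1.19053701])), ('orientation', array([ 0.78968072,  0.08420061, -0.0643498 , -0.60429605]))]
```

View pics/scene0.png

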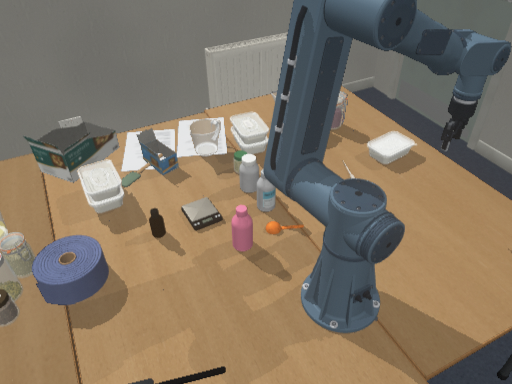

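View pics/top0.png

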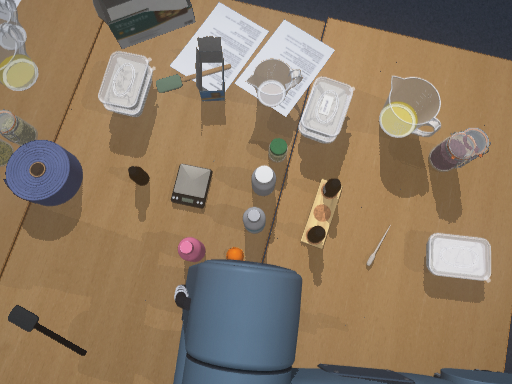

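```bash
python3 - <<'E'
from h import *
crop('top0',120,130,310,280,'c1',4)
crop('top0',280,160,420,280,'c2',5)
crop('scene0',140,130,310,270,'c3',4)
c=load('top0')
for n,u,v in [('scale',192,185),('board',321,213),('drop',378,246),('amb',139,176),('green',278,148)]: print(n,at(c,u,v,0))
E
```

```text
scale [0.51194318 0.22407259 0.        ]
board [ 0.53111305 -0.18925385  0.        ]
drop [ 0.47716483 -0.38036884  0.        ]
amb [0.49609028 0.39501582 0.        ]
green [ 0.70165776 -0.00722039  0.        ]
```

View pics/c1.png

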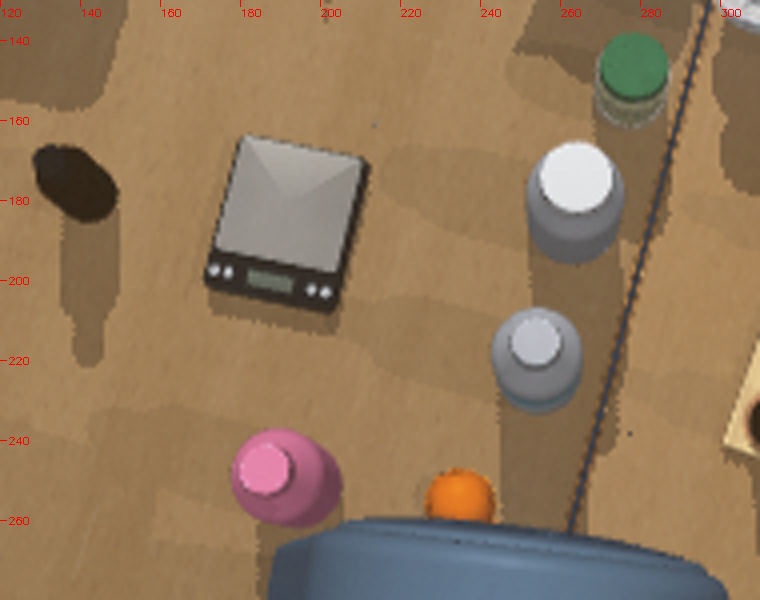

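View pics/c2.png

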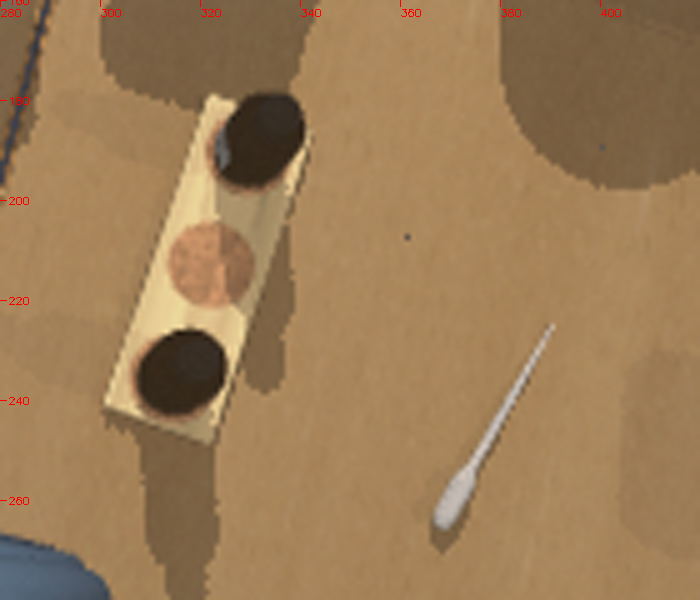

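View pics/c3.png

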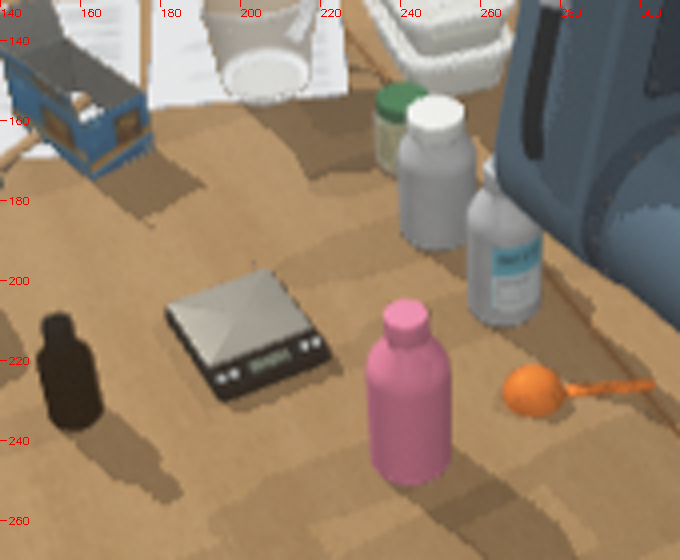

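```bash
cat >> h.py <<'E'
OBJ={'tall':[(0,.033),(.098,.033),(.136,.018),(.158,.018)],'stout':[(0,.0365),(.136,.024)],'jar':[(0,.03),(.056,.03),(.063,.0265),(.078,.0265)],'amber':[(0,.0225),(.064,.0225),(.088,.0125),(.104,.0125)],'pink':[(0,.033),(.098,.033),(.158,.018)]}
SC=[np.array(p)/1000 for p in [(-53,-63,19),(53,-63,19),(53,63,19),(-53,63,19)]]
PAN=[np.array(p)/1000 for p in [(-49,-60,19),(49,-60,19),(49,34,19),(-49,34,19)]]
BD=[np.array(p)/1000 for p in [(-105,-35,10),(105,-35,10),(105,35,10),(-105,35,10)]]
DR=[np.array(p)/1000 for p in [(-7,30,7),(-7,70,7),(7,70,7),(7,30,7),(0,30,4),(0,-74,2),(0,30,4)]]
def tf(p,pose):
    x,y,a=pose; return np.array([x+np.cos(a)*p[0]-np.sin(a)*p[1],y+np.sin(a)*p[0]+np.cos(a)*p[1],p[2]])
def overlay(tag,box,out,f,rounds={},polys=[]):
    c=load(tag); x0,y0,x1,y1=box
    im=cv2.imread(f'pics/{tag}.png')[y0:y1,x0:x1]; im=cv2.resize(im,None,fx=f,fy=f,interpolation=cv2.INTER_CUBIC)
    m=lambda p:[int(round((q-o+.5)*f-.5)) for q,o in zip(proj(c,p),(x0,y0))]
    for n,(x,y,zb) in rounds.items():
        for z,r in OBJ[n]:
            pts=[m((x+r*np.cos(t),y+r*np.sin(t),z+zb)) for t in np.linspace(0,6.283,40)]
            cv2.polylines(im,[np.array(pts)],True,(0,255,255) if z else (0,255,0),1)
    for P,pose in polys: cv2.polylines(im,[np.array([m(tf(p,pose)) for p in P])],True,(255,0,255),1)
    cv2.imwrite(f'pics/{out}.png',im)
E
cat > p0.py <<'E'
from h import *
from scipy.optimize import least_squares
c=load('top0'); 
k=.0
def cc(X,Y,f,x0,y0): return ((X+.5)/f-.5+x0,(Y+.5)/f-.5+y0)
rd={n:(*at(c,u,v,z)[:2],0) for n,u,v,z in [('tall',253.6,214.9,.158),('stout',263.6,173.9,.136),('jar',278.4,145.9,.078),('amber',133.4,170.4,.104),('pink',185.6,247.1,.158)]}
def fit(P,px,g):
    r=lambda s:np.concatenate([np.array(proj(c,tf(p,s)))-q for p,q in zip(P,px)])
    s=least_squares(r,g); print(s.x,np.abs(s.fun).max()); return s.x
# order back-right?, tf: scale x left(+y world), y front(-x world): a ~ +90..: fx guess
sc=fit(SC,[cc(369,162,4,120,130),cc(240,135,4,120,130),cc(206,277,4,120,130),cc(338,304,4,120,130)],[.51,.22,1.5])
bd=fit(BD,[cc(105,402,5,280,160),cc(209,95,5,280,160),cc(310,132,5,280,160),cc(210,436,5,280,160)],[.53,-.19,0])
dr=fit([np.array([0,.07,.007]),np.array([0,-.074,.001])],[cc(441,522,5,280,160),cc(553,325,5,280,160)],[.47,-.38,1.5])
for n in rd: print(n,rd[n])
E
python3 - <<'E'
from p0 import *
P=[(SC,sc),(PAN,sc),(BD,bd),(DR,dr)]
overlay('top0',(120,130,310,280),'o1',4,rd,P)
overlay('top0',(290,170,400,280),'o2',5,rd,P)
overlay('scene0',(140,130,310,270),'o3',4,rd,P)
E
```

```text
[0.51039001 0.2212963  1.6422982 ] 1.890241015618301
[ 0.53213188 -0.18867592 -0.08250375] 21.778184382415304
[ 0.48138222 -0.38084194  1.25847455] 0.12091195051297632
tall (np.float64(0.4460014126332678), np.float64(0.0033952928151493728), 0)
stout (np.float64(0.5693818972783025), np.float64(0.008029813434804772), 0)
jar (np.float64(0.6811251807327192), np.float64(-0.00941841620881946), 0)
amber (np.float64(0.48936465470552837), np.float64(0.3774102961434403), 0)
pink (np.float64(0.31582066104907813), np.float64(0.15436345329257492), 0)
```

View pics/o1.png

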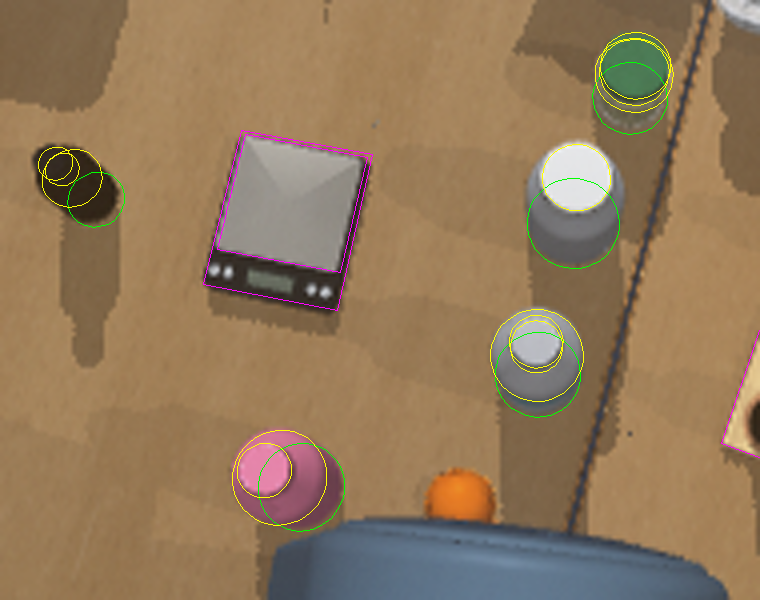

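View pics/o2.png

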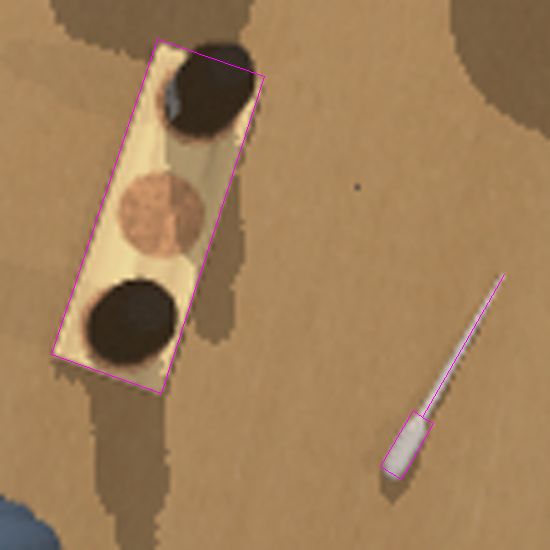

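View pics/o3.png

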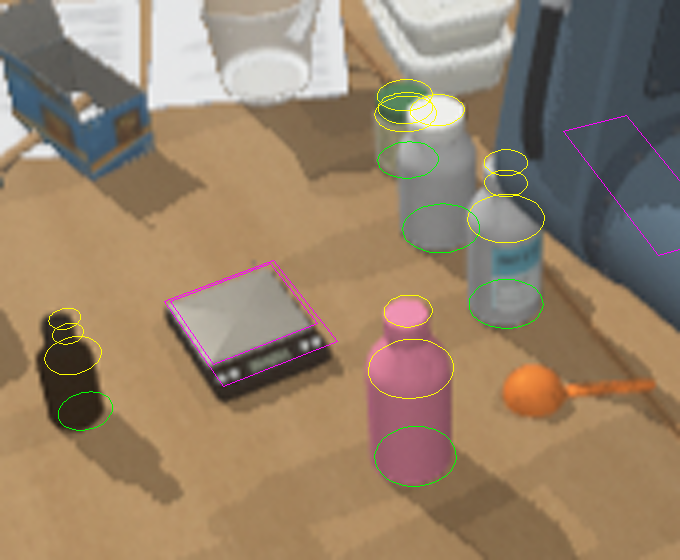

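```bash
python3 - <<'E'
from h import *
crop('top0',165,155,220,215,'c4',10)
crop('scene0',175,190,235,235,'c5',12)
E
```

```text
(no output)
```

View pics/c4.png

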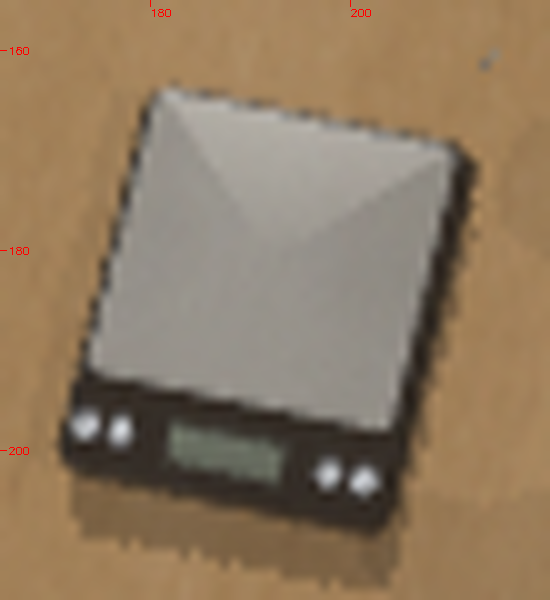

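View pics/c5.png

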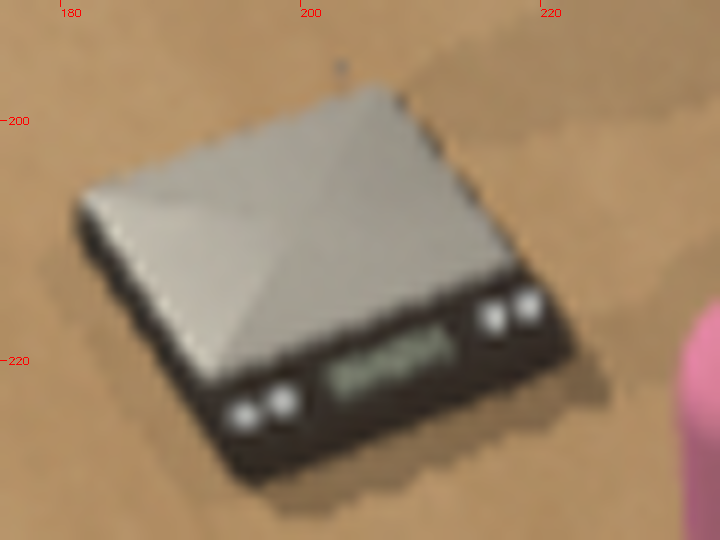

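```bash
cat > p1.py <<'E'
from h import *
from scipy.optimize import least_squares
T,S=load('top0'),load('scene0')
def cc(X,Y,f,x0,y0): return np.array(((X+.5)/f-.5+x0,(Y+.5)/f-.5+y0))
PT=[cc(*p,10,165,155) for p in [(452,146),(158,92),(85,375),(392,430)]]
PS=[cc(*p,12,175,190) for p in [(390,88),(88,195),(205,382),(515,262)]]
def fit(L,g):
    def r(s):
        o=[]
        for c,px in L:
            for p,q in zip(PAN,px):
                p=p.copy(); m=np.array([0,-.013]); p[:2]=(p[:2]-m)*s[3]+m
                o.append(np.array(proj(c,tf(p,s[:3])))-q)
        return np.concatenate(o)
    s=least_squares(r,g); return s.x,s.fun.reshape(-1,2).round(2)
if __name__=='__main__':
  for L in ([(T,PT)],[(S,PS)],[(T,PT),(S,PS)]):
    x,f=fit(L,[.51,.22,1.6,1]); print(x.round(4),f.tolist(), tf(np.array([0,-.013,0]),x[:3])[:2])
E
python3 p1.py
```

```text
[0.5089 0.2238 1.6483 0.9818] [[0.21, 0.1], [-0.33, 0.02], [0.21, -0.13], [-0.1, 0.02]] [0.52185455 0.22479172]
[0.5065 0.2261 1.6115 0.9744] [[-0.23, -0.08], [0.0, -0.19], [0.15, -0.08], [0.07, 0.36]] [0.51949236 0.22663803]
[0.5083 0.2246 1.6347 0.9797] [[0.06, 0.46], [-0.32, -0.0], [-0.16, -0.29], [-0.63, 0.26], [-0.47, -0.61], [-0.11, -0.33], [0.66, -0.37], [0.41, -0.34]] [0.52131836 0.22547923]
```

```bash
python3 - <<'E'
from p1 import *
from p0 import rd,bd,dr
x,y,_=rd['amber']
def tgt(c,z,d): return np.array(proj(c,(x,y,z)))+np.array(d)/4
L=[(T,0,(-7,-3)),(T,.104,(-6,-2)),(S,0,(-8,2)),(S,.104,(-7,4))]
L=[(c,z,tgt(c,z,d)) for c,z,d in L]
s=least_squares(lambda s:np.concatenate([np.array(proj(c,(s[0],s[1],z)))-q for c,z,q in L]),[x,y]); print(s.x,s.fun.round(2))
rd['amber']=(*s.x,0)
overlay('top0',(120,140,180,200),'o4',10,rd)
overlay('scene0',(140,200,180,250),'o5',10,rd)
# board via corner correspondence try
for a in (bd[2]+np.pi/2,bd[2]): print(a, [np.round(proj(T,tf(np.array([q,0,.01]),(bd[0],bd[1],a))),1) for q in (-.075,.075)])
# cork centre from c2 crop
print(at(T,*cc(211,264,5,280,160),.01), bd)
# yaw from long edge
a=at(T,*cc(105,402,5,280,160),.01);b=at(T,*cc(209,95,5,280,160),.01); print(b-a,np.linalg.norm(b-a))
print(dr, tf(np.array([0,.05,0]),dr))
E
```

```text
[0.51039001 0.2212963  1.6422982 ] 1.890241015618301
[ 0.53213188 -0.18867592 -0.08250375] 21.778184382415304
[ 0.48138222 -0.38084194  1.25847455] 0.12091195051297632
tall (np.float64(0.4460014126332678), np.float64(0.0033952928151493728), 0)
stout (np.float64(0.5693818972783025), np.float64(0.008029813434804772), 0)
jar (np.float64(0.6811251807327192), np.float64(-0.00941841620881946), 0)
amber (np.float64(0.48936465470552837), np.float64(0.3774102961434403), 0)
pink (np.float64(0.31582066104907813), np.float64(0.15436345329257492), 0)
[0.48964425 0.38324782] [ 0.03  0.2  -0.37 -0.1   0.28  0.02 -0.07 -0.48]
1.4882925801916198 [array([344.7, 220.3]), array([298.4, 204. ])]
-0.08250374660327671 [array([313.9, 235. ]), array([328.8, 189.8])]
[ 0.53151681 -0.19002429  0.01      ] [ 0.53213188 -0.18867592 -0.08250375]
[ 0.20407   -0.0171898  0.       ] 0.20479271451087275
[ 0.48138222 -0.38084194  1.25847455] [ 0.43380108 -0.3654785   0.        ]
```

View pics/o4.png

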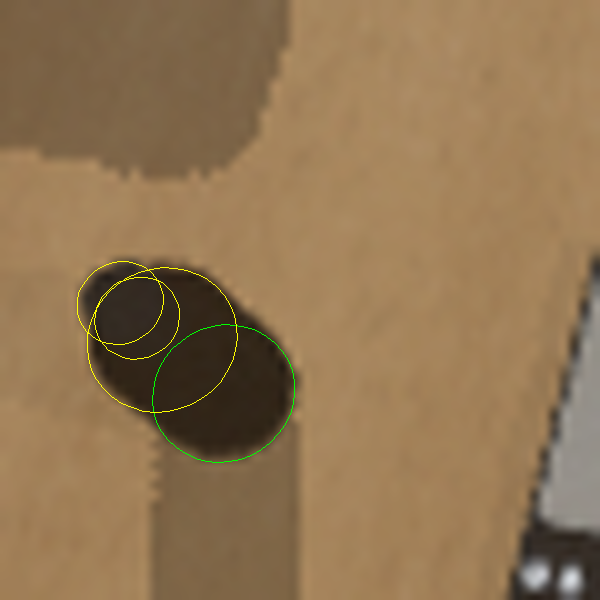

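View pics/o5.png

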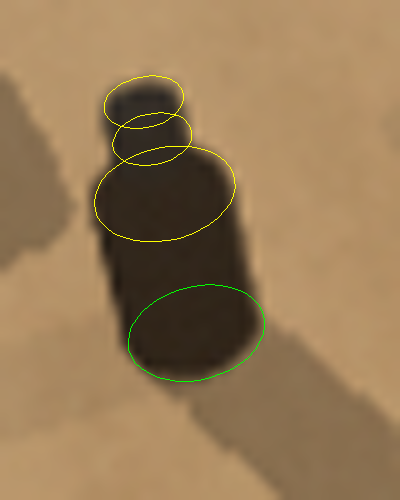

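```bash
cat > g.py <<'E'
import sys
from h import *
from bench import ctrl
def go(x,y,z,yaw):
    o=ctrl.get_obs(); r=rot(o['eef_rot']); a=np.radians(yaw)
    X=np.array([np.cos(a),np.sin(a),0]); Z=np.array([0,0,-1.]); G=R.from_matrix(np.c_[X,np.cross(Z,X),Z])
    d=r.inv().apply(np.array([x,y,z])-o['eef_pos'])*1000; w=(r.inv()*G).as_rotvec()
    print('t',round(o['time_s'],2),'pos',o['eef_pos'].round(4),'q',np.degrees(o['q']).round(0),'F',o['wrist_force'].round(1),'op',round(o['opening'],3))
    print('shift',d.round(1),'rot',w.round(3))
if __name__=='__main__': go(*map(float,sys.argv[1:5]))
E
python3 g.py 0.681 -0.009 0.23 180
```

```text
t 0.1 pos [ 0.197  -0.5397  0.2305] q [-82.  10.  92.  -0.  78. -12.] F [ 0.3  0.3 -0. ] op 1.003
shift [ 636.6 -332.7    1.2] rot [ 0.000e+00 -2.000e-03 -2.792e+00]
```

Emit:
step_arm(
  targets="40 -21 -10 0 0 -0.18; 80 -42 -20 0 0 -0.36; 120 -63 -30 0 0 -0.54; 160 -84 -30 0 0 -0.72; 200 -105 -30 0 0 -0.9; 240 -126 -30 0 0 -1.08; 280 -146 -30 0 0 -1.26; 320 -167 -30 0 0 -1.44",
)

```text
time_s: 1.1
eef_pos: [0.4412, -0.2723, 0.261]
eef_rot: [-0.0, 0.623, 0.782, 0.0]
wrist_force: [-0.0, 0.7, -0.5]
opening: 1.001
```

```bash
python3 g.py 0.681 -0.009 0.23 180
```

```text
t 1.1 pos [ 0.4412 -0.2723  0.261 ] q [-45.   2.  98.   0.  80. -58.] F [-0.   0.7 -0.5] op 1.001
shift [203.2 292.5  31. ] rot [ 0.    -0.    -1.346]
```

Emit:
step_arm(
  targets="25 37 0 0 0 -0.17; 50 74 0 0 0 -0.34; 76 110 5 0 0 -0.51; 102 146 10 0 0 -0.68; 127 183 15 0 0 -0.85; 152 219 20 0 0 -1.02; 178 256 25 0 0 -1.19; 203 292 31 0 0 -1.346",
)

```text
time_s: 2.1
eef_pos: [0.6821, -0.0107, 0.2295]
eef_rot: [-0.0, 0.0, 1.0, 0.0]
wrist_force: [-0.3, 0.7, 0.5]
opening: 0.999
```

```bash
python3 g.py 0.681 -0.009 0.022 180; python3 - <<'E'
from h import *
snap('top','t1');snap('scene','s1')
crop('top_' if 0 else 't1',230,90,350,210,'v1',5); crop('s1',180,110,330,230,'v2',5)
E
```

```text
t 2.1 pos [ 0.6821 -0.0107  0.2295] q [ -11.   24.   75.   -0.   81. -101.] F [-0.3  0.7  0.5] op 0.999
shift [  0.9   1.7 207.5] rot [ 0.    -0.001 -0.   ]
```

View pics/s1.png

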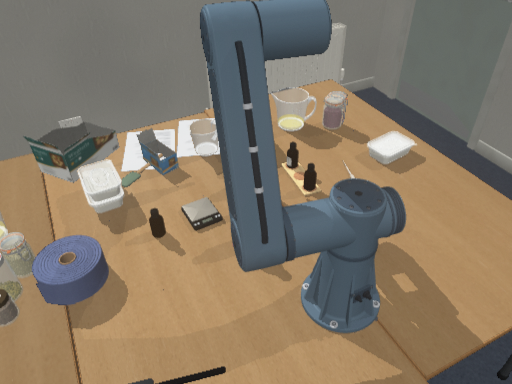

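View pics/v1.png

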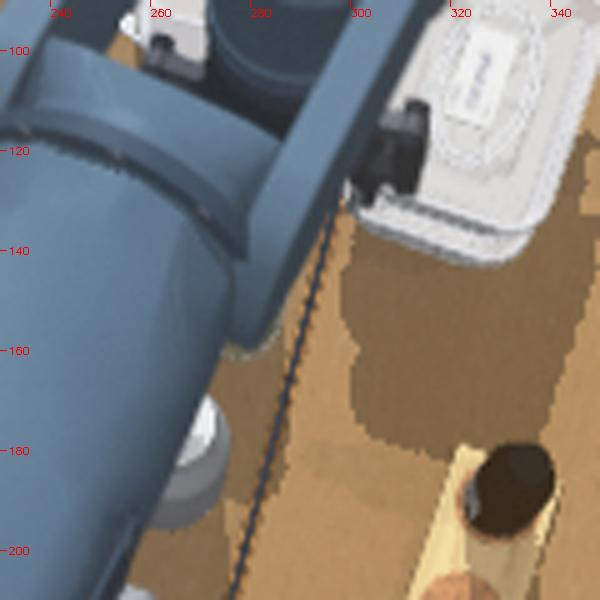

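```bash
python3 - <<'E'
from h import *
c=load('t1')
print(proj(c,(.682,-.011,.2495)), proj(c,(.681,-.066,.03)),proj(c,(.681,.048,.03)))
T=load('top0')
for u,v in [(300,131),(302,136),(317,78),(331,141)]:
  for z in (0,.06): print(u,v,z,at(T,u,v,z).round(3))
E
python3 - <<'E'
from h import *
crop('top0',250,70,360,180,'v3',6)
E
```

```text
(np.float64(282.73020944827033), np.float64(123.4796819252456)) (np.float64(295.06365944390177), np.float64(155.57716455654588)) (np.float64(259.8646053376554), np.float64(146.51873728091977))
300 131 0 [ 0.777 -0.062  0.   ]
300 131 0.06 [ 0.752 -0.061  0.06 ]
302 136 0 [ 0.762 -0.072  0.   ]
302 136 0.06 [ 0.738 -0.071  0.06 ]
317 78 0 [ 0.975 -0.072  0.   ]
317 78 0.06 [ 0.94  -0.071  0.06 ]
331 141 0 [ 0.77  -0.167  0.   ]
331 141 0.06 [ 0.745 -0.161  0.06 ]
```

View pics/v3.png

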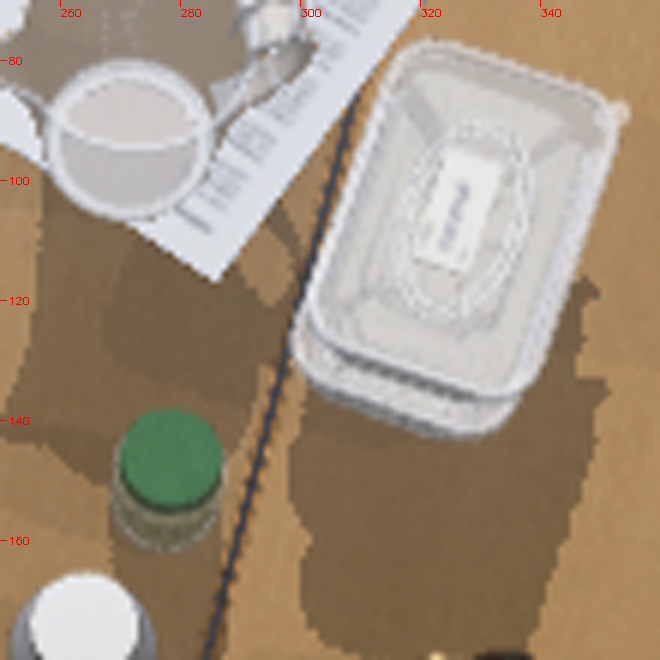

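Emit:
step_arm(
  targets="1 2 60 0 0 0; 1 2 120 0 0 0; 1 2 150 0 0 0; 1 2 170 0 0 0; 1 2 190 0 0 0; 1 2 200 0 0 0; 1 2 208 0 0 0; 1 2 208 0 0 0",
)

```text
time_s: 3.2
eef_pos: [0.6804, -0.0101, 0.0223]
eef_rot: [-0.0, 0.003, 1.0, -0.0]
wrist_force: [0.3, -0.3, -0.2]
opening: 1.001
```

Emit:
step_arm(
  targets="0 0 0 0 0 0; 0 0 0 0 0 0; 0 0 0 0 0 0; 0 0 0 0 0 0; 0 0 0 0 0 0; 0 0 0 0 0 0",
  grip=0,
)

```text
time_s: 3.95
eef_pos: [0.6815, -0.0098, 0.0239]
eef_rot: [0.001, 0.003, 1.0, -0.0]
wrist_force: [-1.4, 3.0, 5.4]
opening: 0.682
```

Emit:
step_arm(
  targets="0 0 -15 0 0 0; 0 0 -40 0 0 0; 0 0 -80 0 0 0; 0 0 -120 0 0 0; 0 0 -140 0 0 0; 0 0 -150 0 0 0; 0 0 -150 0 0 0",
)

```text
time_s: 4.82
eef_pos: [0.6801, -0.01, 0.1717]
eef_rot: [-0.0, 0.003, 1.0, 0.0]
wrist_force: [1.0, 0.3, -3.9]
opening: 0.682
```

```bash
python3 g.py 0.5213 0.2255 0.17 180; python3 - <<'E'
from h import *
snap('top','t2');snap('scene','s2')
crop('s2',170,80,300,200,'v2',6)
E
```

```text
t 4.83 pos [ 0.6801 -0.01    0.1717] q [ -11.   26.   79.   -0.   75. -100.] F [ 1.   0.3 -3.9] op 0.682
shift [160.2 234.6   1.9] rot [ 0.    -0.001 -0.006]
```

View pics/v2.png

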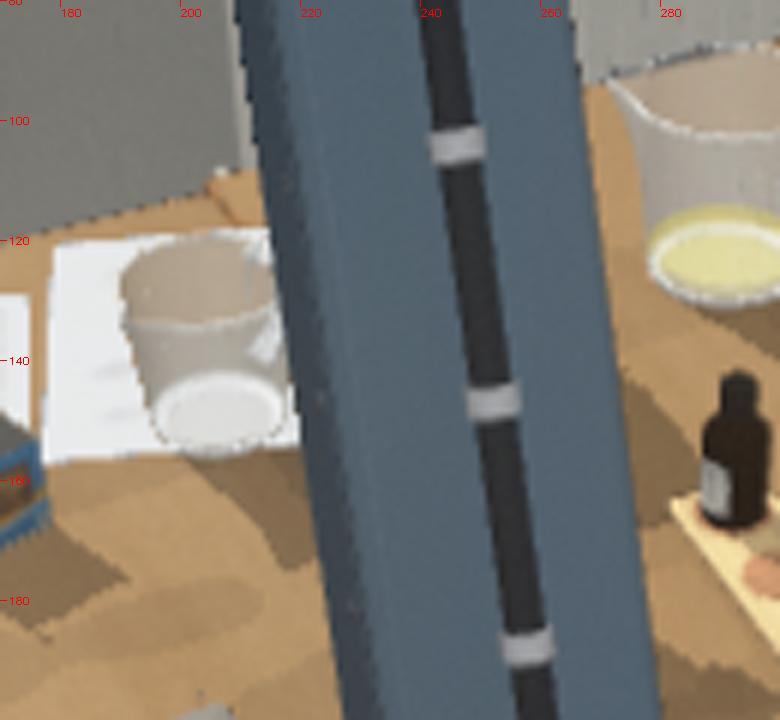

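Emit:
step_arm(
  targets="20 30 0 0 0 0; 45 65 0 0 0 0; 70 103 0 0 0 0; 95 140 0 0 0 0; 120 176 0 0 0 0; 142 208 0 0 0 0; 156 229 0 0 0 0; 160 235 0 0 0 0",
)

```text
time_s: 5.92
eef_pos: [0.52, 0.2269, 0.1708]
eef_rot: [-0.001, 0.002, 1.0, -0.0]
wrist_force: [-0.5, -0.4, -4.7]
opening: 0.683
```

```bash
python3 g.py 0.5213 0.2255 0.0435 180; python3 - <<'E'
from h import *
snap('top','t3');snap('scene','s3')
crop('s3',150,110,280,240,'v2',5); crop('t3',140,110,260,230,'v1',5)
E
```

```text
t 5.92 pos [0.52   0.2269 0.1708] q [ 12.  13.  96.   0.  71. -78.] F [-0.5 -0.4 -4.7] op 0.683
shift [ -1.7  -1.4 127.3] rot [-0.001 -0.003 -0.004]
```

View pics/v2.png

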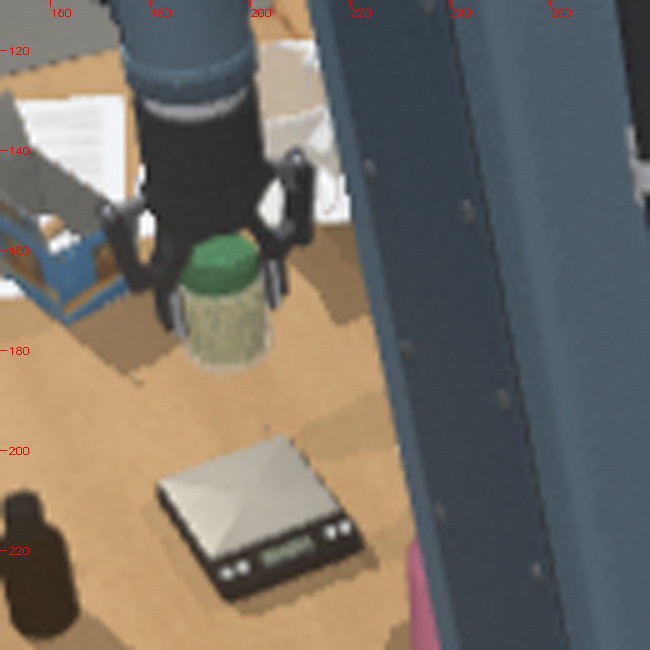

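View pics/v1.png

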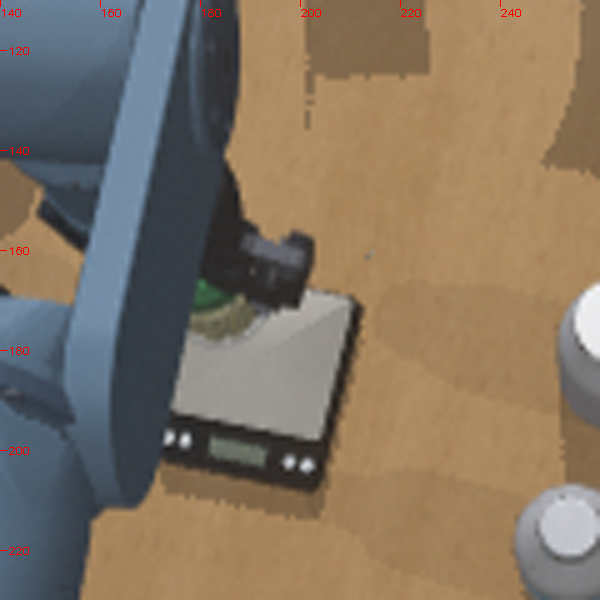

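```bash
python3 - <<'E'
from h import *
overlay('s3',(165,140,225,240),'o6',7,{'jar':(.52,.2269,.1485)})
crop('s3',165,140,225,240,'o7',7)
E
```

```text
(no output)
```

View pics/o6.png

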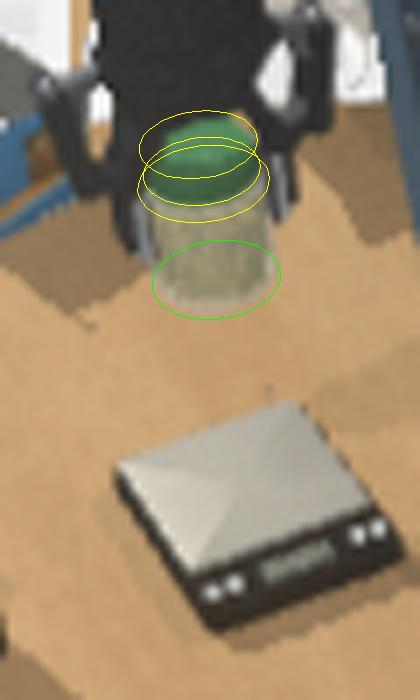

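Emit:
step_arm(
  targets="-1 -1 30 0 0 0; -2 -1 60 0 0 0; -2 -1 90 0 0 0; -2 -1 110 0 0 0; -2 -1 118 0 0 0; -2 -1 124 0 0 0; -2 -1 127 0 0 0; -2 -1 127 0 0 0",
)

```text
time_s: 7.02
eef_pos: [0.5242, 0.2249, 0.0458]
eef_rot: [0.0, 0.003, 1.0, 0.0]
wrist_force: [-0.3, -0.4, -3.9]
opening: 0.678
```

```bash
python3 g.py 0.5213 0.2255 0.0415 180; python3 - <<'E'
from h import *
snap('scene','s4')
overlay('s4',(165,140,240,240),'o6',7,{'jar':(.5213,.2255,.019)})
crop('s4',165,140,240,240,'o7',7)
E
```

```text
t 7.03 pos [0.5242 0.2249 0.0458] q [ 11.  23. 100.  -0.  57. -78.] F [-0.3 -0.4 -3.9] op 0.678
shift [2.9 0.6 4.3] rot [ 0.     0.001 -0.006]
```

View pics/o6.png

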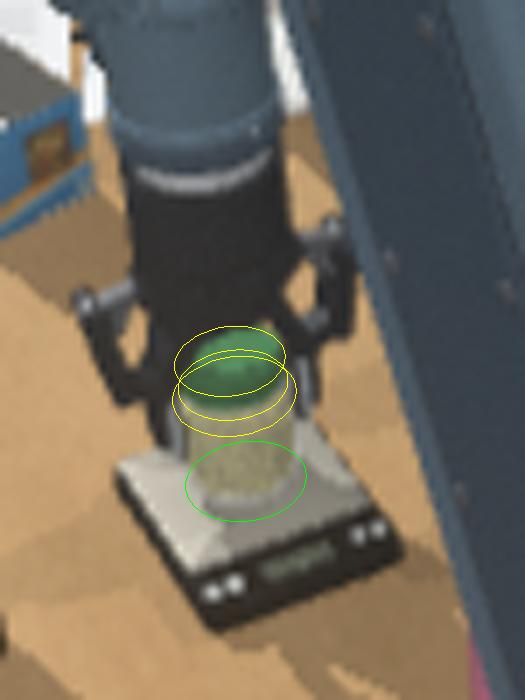

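View pics/o7.png

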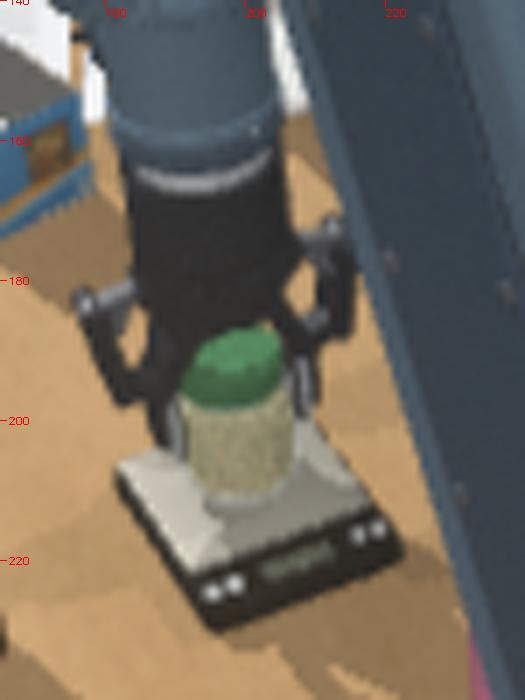

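```bash
python3 - <<'E'
s=open('g.py').read()
s=s.replace("    o=ctrl.get_obs(); r","    L=[]\n    for i in range(8):\n        optics.camera('top'); L.append(ctrl.get_obs())\n    o=dict(L[-1]); o['eef_pos']=np.mean([l['eef_pos'] for l in L],0); o['wrist_force']=np.mean([l['wrist_force'] for l in L],0); print('sd',np.std([l['eef_pos'] for l in L],0).round(4))\n    r").replace("import ctrl","import ctrl,optics")
open('g.py','w').write(s)
E
python3 g.py 0.5213 0.2255 0.0415 180
```

```text
sd [0.0001 0.     0.0002]
t 7.47 pos [0.524  0.225  0.0457] q [ 11.  23. 100.   0.  57. -78.] F [ 0.4 -0.1 -4.3] op 0.682
shift [2.7 0.5 4.2] rot [ 0.     0.    -0.006]
```

Emit:
step_arm(
  targets="2.7 0.5 1 0 0 0; 2.7 0.5 2 0 0 0; 2.7 0.5 3 0 0 0; 2.7 0.5 3 0 0 0",
)

```text
time_s: 7.98
eef_pos: [0.5207, 0.2255, 0.0433]
eef_rot: [-0.0, 0.003, 1.0, -0.0]
wrist_force: [-6.3, -1.4, 8.0]
opening: 0.678
```

```bash
python3 g.py 0.5213 0.2255 0.0415 180
```

```text
sd [0. 0. 0.]
t 8.38 pos [0.5207 0.2255 0.0433] q [ 11.  23. 100.  -0.  57. -78.] F [-6.2 -0.9  7.7] op 0.679
shift [-0.6  0.   1.8] rot [-0.    -0.001 -0.006]
```

Emit:
step_arm(
  targets="0 0 0 0 0 0; 0 0 0 0 0 0; 0 0 0 0 0 0; 0 0 0 0 0 0; 0 0 0 0 0 0; 0 0 0 0 0 0",
  grip=100,
)

```text
time_s: 9.12
eef_pos: [0.5211, 0.2254, 0.0423]
eef_rot: [-0.0, 0.003, 1.0, 0.0]
wrist_force: [-0.0, 0.5, -0.6]
opening: 1.001
```

Emit:
step_arm(
  targets="0 0 -15 0 0 0; 0 0 -40 0 0 0; 0 0 -80 0 0 0; 0 0 -120 0 0 0; 0 0 -170 0 0 0; 0 0 -200 0 0 0; 0 0 -220 0 0 0; 0 0 -220 0 0 0",
)

```text
time_s: 10.12
eef_pos: [0.5221, 0.2257, 0.2653]
eef_rot: [0.003, 0.003, 1.0, 0.001]
wrist_force: [-0.7, -0.1, -0.2]
opening: 1.001
```

```bash
python3 g.py 0.446 0.0034 0.26 180; python3 - <<'E'
from h import *
snap('scene','s5'); snap('top','t5')
pose=(.5083,.2246,1.638)
overlay('s5',(165,140,240,240),'o6',7,{'jar':(.5213,.2255,.019)},[(PAN,pose)])
overlay('t5',(160,140,230,220),'o7',8,{'jar':(.5213,.2255,.019)},[(PAN,pose)])
E
```

```text
sd [0.0003 0.0001 0.0008]
t 10.53 pos [0.5206 0.2253 0.2616] q [ 11.   8.  91.   0.  81. -78.] F [ 0.1  0.  -0.4] op 1.001
shift [  73.3 -222.3    1.8] rot [-0.    -0.002 -0.006]
```

View pics/o6.png

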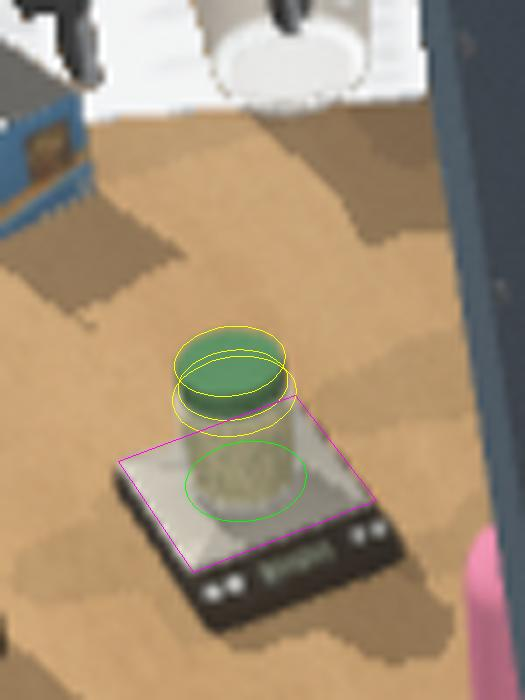

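View pics/o7.png

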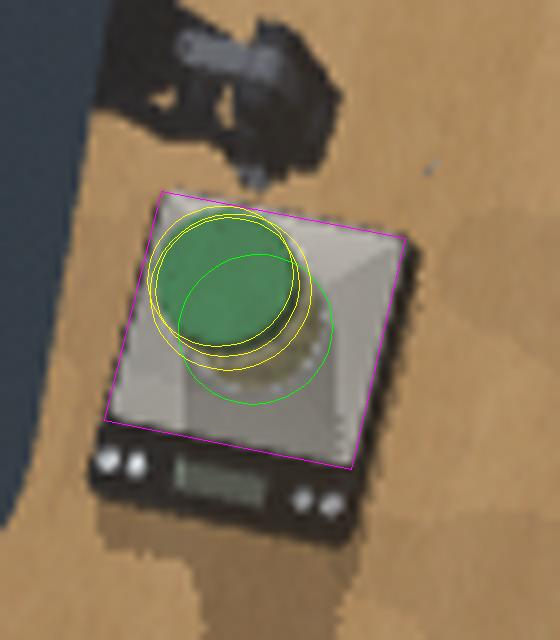

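Emit:
step_arm(
  targets="12 -35 0 0 0 0; 25 -75 0 0 0 0; 38 -115 0 0 0 0; 51 -155 0 0 0 0; 62 -190 0 0 0 0; 70 -212 0 0 0 0; 73 -222 2 0 0 0; 73 -222 2 0 0 0",
  grip=70,
)

```text
time_s: 11.62
eef_pos: [0.4467, 0.0037, 0.2601]
eef_rot: [-0.0, 0.003, 1.0, 0.0]
wrist_force: [0.5, 0.1, -0.4]
opening: 0.7
```

```bash
python3 g.py 0.446 0.0034 0.134 180; python3 - <<'E'
from h import *
snap('scene','s6'); snap('top','t6')
r={'tall':(.446,.0034,0)}
overlay('s6',(220,120,300,230),'o6',6,r)
overlay('t6',(220,150,300,240),'o7',7,r)
E
```

```text
sd [0.     0.0001 0.    ]
t 12.03 pos [0.4469 0.0044 0.2602] q [ -15.   -8.  108.    0.   81. -104.] F [ 0.2 -0.1  0.1] op 0.699
shift [  0.9  -1.  126.2] rot [ 0.    -0.    -0.005]
```

View pics/o6.png

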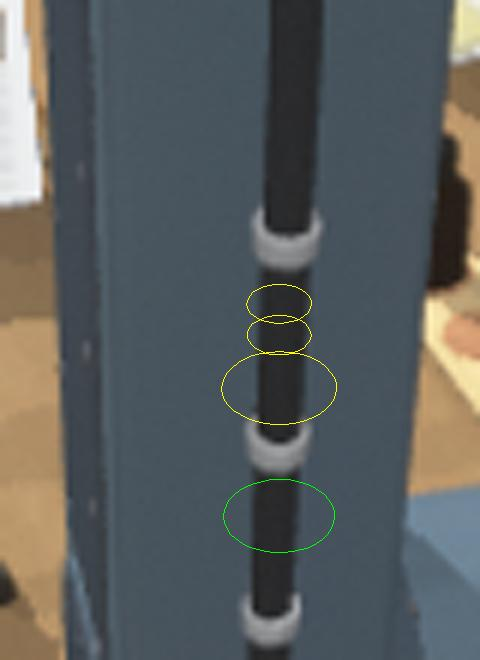

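View pics/o7.png

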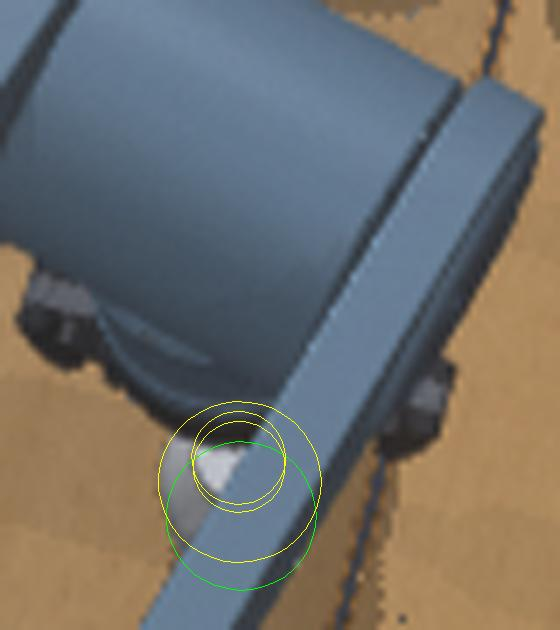

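Emit:
step_arm(
  targets="1 -1 30 0 0 0; 1 -1 60 0 0 0; 1 -1 85 0 0 0; 1 -1 105 0 0 0; 1 -1 116 0 0 0; 1 -1 122 0 0 0; 1 -1 126 0 0 0; 1 -1 126 0 0 0",
)

```text
time_s: 13.12
eef_pos: [0.446, 0.0028, 0.1346]
eef_rot: [0.0, 0.003, 1.0, -0.0]
wrist_force: [0.7, 0.9, 0.5]
opening: 0.701
```

```bash
python3 g.py 0.446 0.0034 0.134 180
```

```text
sd [0.0001 0.     0.0001]
t 13.53 pos [0.446  0.0028 0.1347] q [ -15.    0.  115.   -0.   65. -105.] F [ 0.3  0.1 -0.2] op 0.702
shift [0.  0.6 0.7] rot [-0.     0.    -0.006]
```

Emit:
step_arm(
  targets="0 0.6 0 0 0 0; 0 0.6 0 0 0 0; 0 0.6 0 0 0 0; 0 0.6 0 0 0 0; 0 0.6 0 0 0 0; 0 0.6 0 0 0 0",
  grip=0,
)

```text
time_s: 14.28
eef_pos: [0.446, 0.0035, 0.1347]
eef_rot: [0.0, 0.003, 1.0, 0.0]
wrist_force: [-1.9, 1.6, 6.2]
opening: 0.397
```

```bash
python3 g.py 0.446 0.0034 0.134 180
```

```text
sd [0. 0. 0.]
t 14.68 pos [0.446  0.0035 0.1346] q [ -15.    0.  115.    0.   65. -105.] F [-1.4  1.   5.5] op 0.401
shift [-0.  -0.1  0.6] rot [ 0.     0.    -0.006]
```

Emit:
step_arm(
  targets="0 0 -10 0 0 0; 0 0 -30 0 0 0; 0 0 -60 0 0 0; 0 0 -90 0 0 0; 0 0 -120 0 0 0; 0 0 -140 0 0 0; 0 0 -150 0 0 0; 0 0 -150 0 0 0",
)

```text
time_s: 15.68
eef_pos: [0.4457, 0.0034, 0.2842]
eef_rot: [0.0, 0.003, 1.0, -0.0]
wrist_force: [0.5, -0.1, -6.2]
opening: 0.398
```

```bash
python3 g.py 0.6337 0.2328 0.284 180
```

```text
sd [0.0002 0.     0.0003]
t 16.07 pos [0.4453 0.0035 0.2833] q [ -15.   -9.  106.    0.   84. -105.] F [-0.1 -0.2 -5.5] op 0.401
shift [-187.1  230.4   -0.8] rot [ 0.    -0.001 -0.006]
```

Emit:
step_arm(
  targets="-15 18 0 0 0 0; -40 49 0 0 0 0; -68 84 0 0 0 0; -96 118 0 0 0 0; -124 153 0 0 0 0; -152 187 0 0 0 0; -176 217 0 0 0 0; -187 230 0 0 0 0",
)

```text
time_s: 17.08
eef_pos: [0.6348, 0.2342, 0.283]
eef_rot: [-0.001, 0.002, 1.0, 0.0]
wrist_force: [-0.3, -0.4, -5.3]
opening: 0.401
```

```bash
python3 g.py 0.6337 0.2328 0.138 180;  python3 - <<'E'
from h import *
snap('scene','s7'); snap('top','t7')
E
```

```text
sd [0.0006 0.0012 0.0006]
t 17.48 pos [0.6341 0.2325 0.2835] q [ 10.  21.  73.  -0.  86. -80.] F [-0.  -0.  -5.6] op 0.4
shift [  0.3   0.3 145.5] rot [-0.    -0.    -0.007]
```

View pics/s7.png

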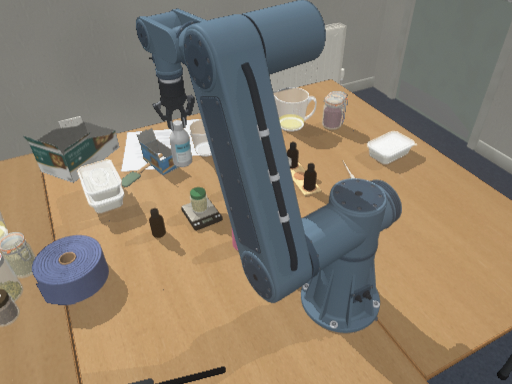

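View pics/t7.png

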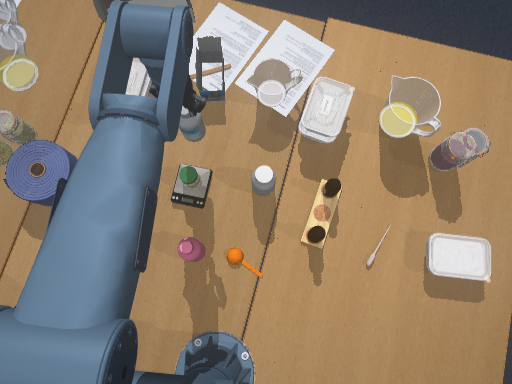

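Emit:
step_arm(
  targets="0 0 30 0 0 0; 0 0 60 0 0 0; 0 0 90 0 0 0; 0 0 115 0 0 0; 0 0 130 0 0 0; 0 0 138 0 0 0; 0 0 143 0 0 0; 0 0 144 0 0 0",
)

```text
time_s: 18.58
eef_pos: [0.6345, 0.2324, 0.1409]
eef_rot: [0.0, 0.003, 1.0, 0.0]
wrist_force: [-0.6, -0.3, -5.2]
opening: 0.398
```

```bash
python3 g.py 0.6337 0.2328 0.1347 180;  python3 - <<'E'
from h import *
snap('scene','s8'); snap('top','t8')
pose=(.5083,.2246,1.638)
r={'tall':(.6337,.2328,.003)}
overlay('s8',(150,90,220,200),'o6',6,r)
overlay('t8',(160,90,240,210),'o7',6,r,[(SC,pose)])
E
```

```text
sd [0.0001 0.     0.0002]
t 18.98 pos [0.6344 0.2324 0.1409] q [ 10.  28.  81.   0.  72. -80.] F [ 0.3  0.2 -5.7] op 0.399
shift [0.7 0.4 6.2] rot [ 0.     0.    -0.006]
```

View pics/o6.png

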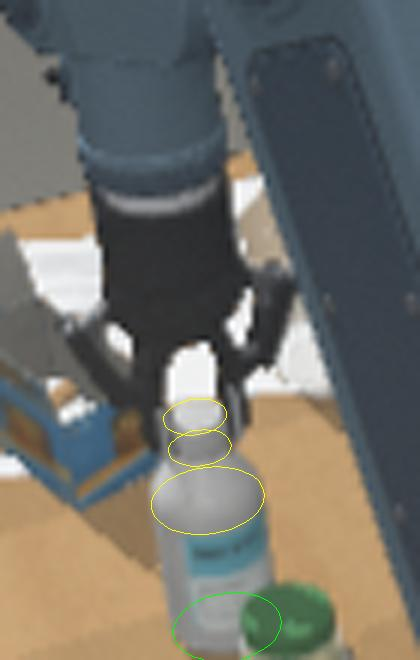

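View pics/o7.png

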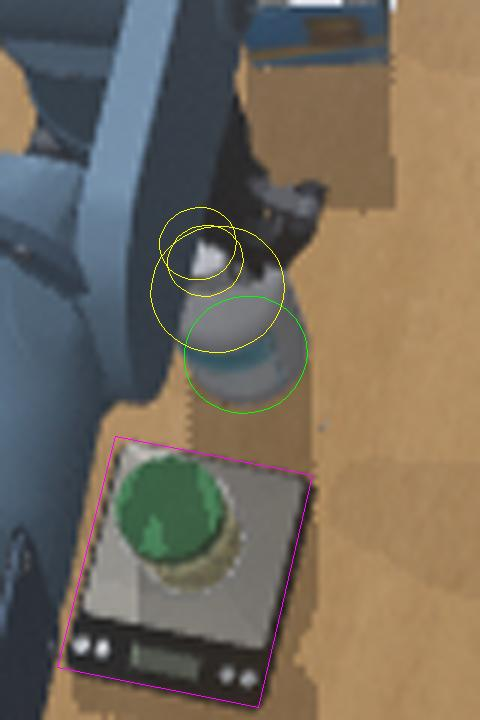

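```bash
python3 - <<'E'
from h import *
crop('s8',160,130,205,205,'o6',10)
crop('t8',180,110,230,165,'o7',10)
E
```

```text
(no output)
```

View pics/o6.png

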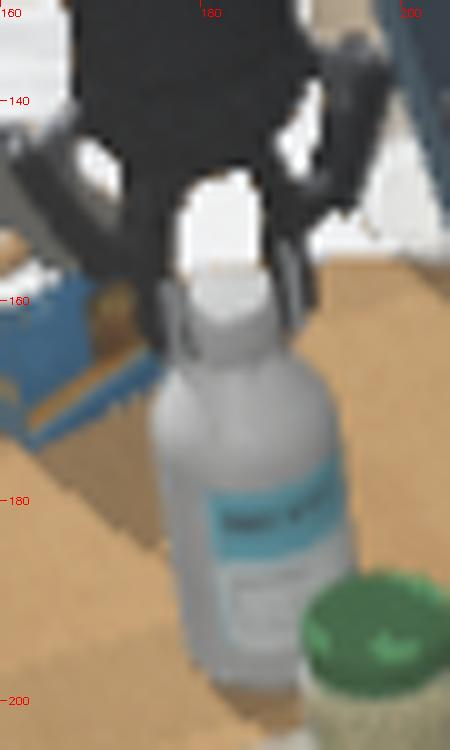

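View pics/o7.png

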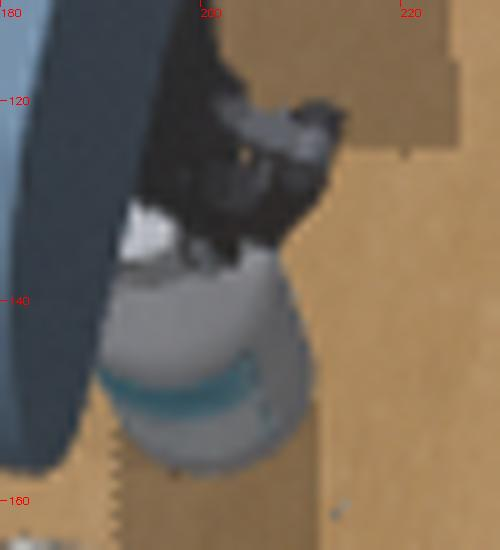

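Emit:
step_arm(
  targets="0.7 0.4 2 0 0 0; 0.7 0.4 4 0 0 0; 0.7 0.4 5 0 0 0; 0.7 0.4 5.5 0 0 0; 0.7 0.4 5.5 0 0 0",
)

```text
time_s: 19.7
eef_pos: [0.6335, 0.2327, 0.1348]
eef_rot: [0.0, 0.003, 1.0, 0.0]
wrist_force: [0.1, 0.8, -5.7]
opening: 0.399
```

```bash
python3 g.py 0.6337 0.2328 0.1347 180
```

```text
sd [0. 0. 0.]
t 20.1 pos [0.6334 0.2327 0.1348] q [ 10.  28.  81.  -0.  71. -80.] F [ 0.3 -0.1 -5.5] op 0.401
shift [-0.3  0.1  0.1] rot [ 0.     0.    -0.006]
```

Emit:
step_arm(
  targets="0 0 0.6 0 0 0; 0 0 0.6 0 0 0; 0 0 0.6 0 0 0",
)

```text
time_s: 20.48
eef_pos: [0.6337, 0.2328, 0.1348]
eef_rot: [0.0, 0.003, 1.0, 0.0]
wrist_force: [-2.0, 0.5, -0.5]
opening: 0.398
```

Emit:
step_arm(
  targets="0 0 0.7 0 0 0; 0 0 0.7 0 0 0; 0 0 0.7 0 0 0",
)

```text
time_s: 20.85
eef_pos: [0.634, 0.2329, 0.1347]
eef_rot: [0.001, 0.003, 1.0, 0.0]
wrist_force: [-2.4, -0.8, 5.2]
opening: 0.401
```

Contact; release.

Emit:
step_arm(
  targets="0 0 0 0 0 0; 0 0 0 0 0 0; 0 0 0 0 0 0; 0 0 0 0 0 0; 0 0 0 0 0 0",
  grip=70,
)

```text
time_s: 21.48
eef_pos: [0.6334, 0.2327, 0.1335]
eef_rot: [0.0, 0.003, 1.0, 0.0]
wrist_force: [0.3, -0.0, -0.0]
opening: 0.704
```

Emit:
step_arm(
  targets="0 0 -15 0 0 0; 0 0 -40 0 0 0; 0 0 -80 0 0 0; 0 0 -110 0 0 0; 0 0 -130 0 0 0; 0 0 -130 0 0 0",
)

```text
time_s: 22.22
eef_pos: [0.6343, 0.2329, 0.2659]
eef_rot: [0.002, 0.003, 1.0, 0.0]
wrist_force: [-0.2, -0.8, 0.0]
opening: 0.702
```

```bash
python3 g.py 0.434 -0.3655 0.2 162;  python3 - <<'E'
from h import *
snap('scene','s9'); snap('top','t9')
pose=(.5083,.2246,1.638)
r={'tall':(.6337,.2328,0)}
overlay('s9',(150,110,220,220),'o6',6,r,[(SC,pose)])
overlay('t9',(160,90,240,210),'o7',6,r,[(SC,pose)])
E
```

```text
sd [0.0003 0.0001 0.0007]
t 22.62 pos [0.6329 0.2326 0.2621] q [ 10.  22.  74.   0.  84. -80.] F [-0.   0.3 -0.2] op 0.701
shift [ 195.2 -599.3   62.6] rot [-0.001 -0.002  0.308]
```

View pics/o6.png

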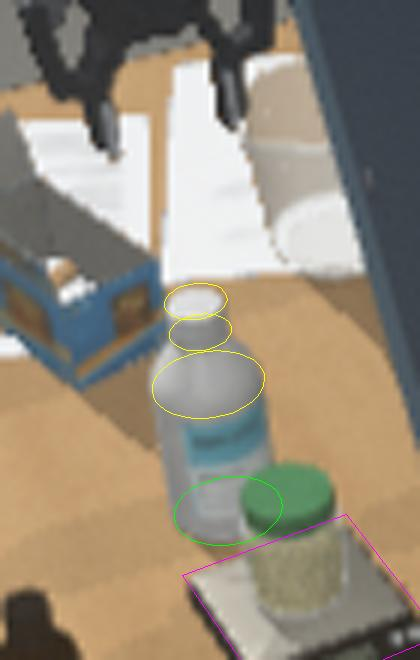

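View pics/o7.png

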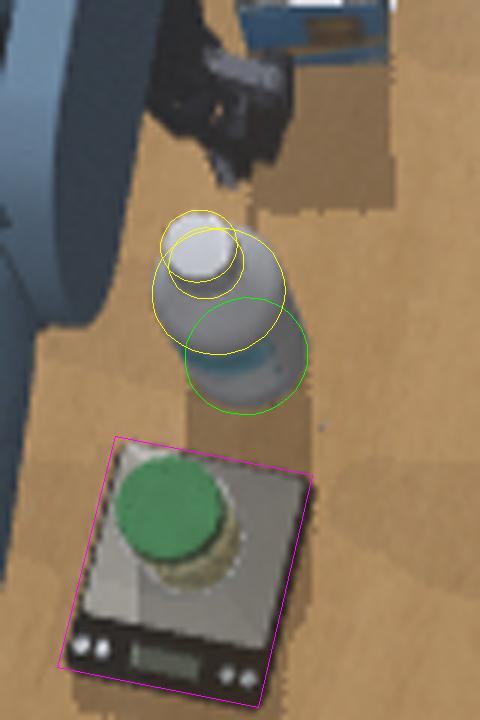

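Emit:
step_arm(
  targets="20 -60 0 0 0 0.03; 39 -120 0 0 0 0.06; 58 -180 0 0 0 0.1; 78 -240 0 0 0 0.14; 98 -300 0 0 0 0.18; 117 -360 0 0 0 0.22; 137 -420 0 0 0 0.26; 156 -480 0 0 0 0.308",
  grip=60,
)

```text
time_s: 23.72
eef_pos: [0.4752, -0.2437, 0.2638]
eef_rot: [0.0, 0.157, 0.988, -0.0]
wrist_force: [0.7, -0.2, 0.3]
opening: 0.604
```

```bash
python3 g.py 0.434 -0.3655 0.12 162
```

```text
sd [0.0012 0.0035 0.0001]
t 24.12 pos [ 0.4754 -0.2437  0.2635] q [ -40.    4.   96.    0.   81. -112.] F [-0.3 -0.4  0. ] op 0.602
shift [   2.  -128.6  143.5] rot [0.    0.    0.003]
```

Emit:
step_arm(
  targets="0 -40 20 0 0 0; 1 -85 50 0 0 0; 2 -115 90 0 0 0; 2 -129 120 0 0 0; 2 -129 138 0 0 0; 2 -129 144 0 0 0; 2 -129 144 0 0 0",
)

```text
time_s: 25.0
eef_pos: [0.4352, -0.3632, 0.1201]
eef_rot: [0.0, 0.155, 0.988, -0.0]
wrist_force: [-0.7, 1.1, 0.4]
opening: 0.599
```

```bash
python3 g.py 0.434 -0.3655 0.003 162;  python3 - <<'E'
from h import *
from p0 import dr
snap('scene','s10'); snap('top','t10')
overlay('s10',(300,110,400,210),'o6',6,{},[(DR,dr)])
overlay('t10',(330,190,420,290),'o7',6,{},[(DR,dr)])
crop('s10',300,110,400,210,'o8',6)
E
```

```text
sd [0.0003 0.0002 0.0003]
t 25.4 pos [ 0.435  -0.3641  0.1205] q [ -52.   16.   99.    0.   65. -124.] F [-0.  -0.1  0.3] op 0.601
shift [  0.6  -1.6 117.5] rot [-0.     0.001  0.   ]
[0.51039001 0.2212963  1.6422982 ] 1.890241015618301
[ 0.53213188 -0.18867592 -0.08250375] 21.778184382415304
[ 0.48138222 -0.38084194  1.25847455] 0.12091195051297632
tall (np.float64(0.4460014126332678), np.float64(0.0033952928151493728), 0)
stout (np.float64(0.5693818972783025), np.float64(0.008029813434804772), 0)
jar (np.float64(0.6811251807327192), np.float64(-0.00941841620881946), 0)
amber (np.float64(0.48936465470552837), np.float64(0.3774102961434403), 0)
pink (np.float64(0.31582066104907813), np.float64(0.15436345329257492), 0)
```

View pics/o6.png

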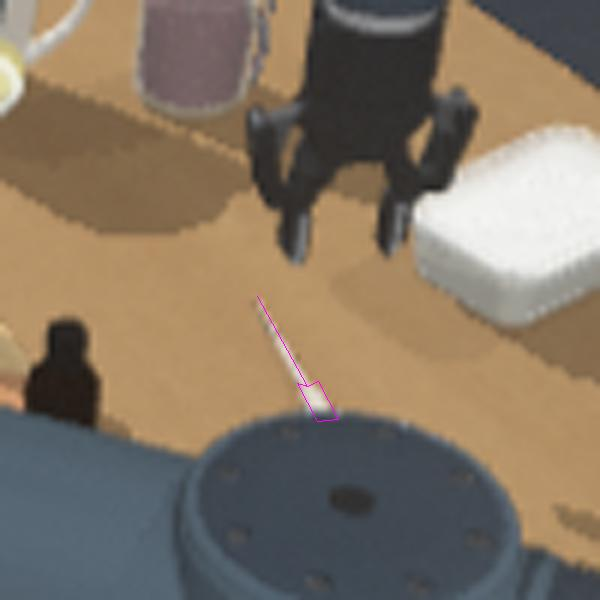

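View pics/o7.png

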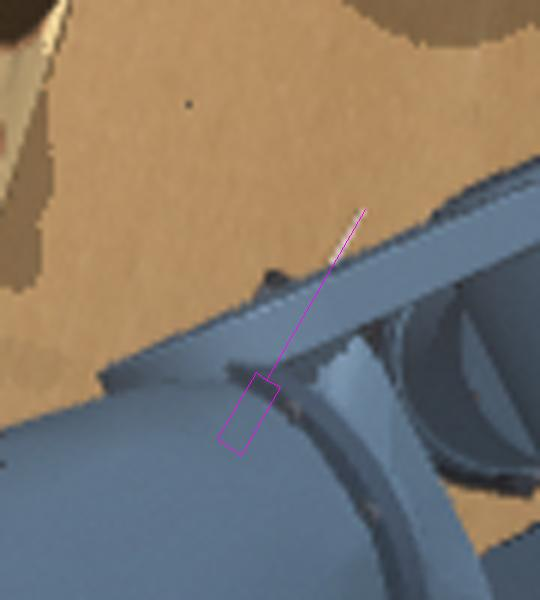

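View pics/o8.png

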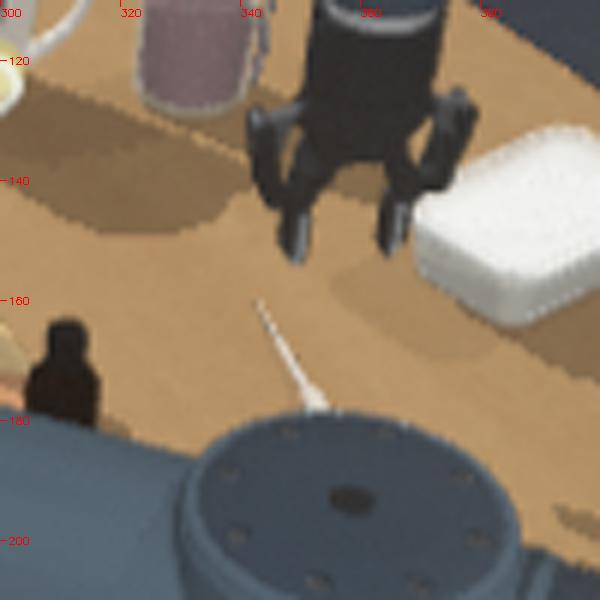

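Emit:
step_arm(
  targets="0.6 -1.6 30 0 0 0; 0.6 -1.6 60 0 0 0; 0.6 -1.6 85 0 0 0; 0.6 -1.6 100 0 0 0; 0.6 -1.6 110 0 0 0; 0.6 -1.6 114 0 0 0; 0.6 -1.6 116 0 0 0; 0.6 -1.6 116 0 0 0",
)

```text
time_s: 26.5
eef_pos: [0.4336, -0.3656, 0.004]
eef_rot: [0.0, 0.156, 0.988, -0.0]
wrist_force: [-0.7, 0.1, 0.2]
opening: 0.598
```

```bash
python3 g.py 0.434 -0.3655 0.003 162
```

```text
sd [0.0001 0.0001 0.0001]
t 26.9 pos [ 0.4335 -0.3655  0.0039] q [ -52.   27.  101.    0.   52. -124.] F [-0.  -0.1  0.2] op 0.599
shift [-0.5  0.1  0.9] rot [-0.  0.  0.]
```

Emit:
step_arm(
  targets="0 0 0.5 0 0 0; 0 0 0.5 0 0 0; 0 0 0.5 0 0 0; 0 0 0.5 0 0 0; 0 0 0.5 0 0 0; 0 0 0.5 0 0 0; 0 0 0.5 0 0 0",
  grip=0,
)

```text
time_s: 27.78
eef_pos: [0.4333, -0.3653, 0.0031]
eef_rot: [-0.0, 0.156, 0.988, 0.0]
wrist_force: [-1.3, 0.7, 3.2]
opening: 0.135
```

Emit:
step_arm(
  targets="0 0 -10 0 0 0; 0 0 -30 0 0 0; 0 0 -60 0 0 0; 0 0 -90 0 0 0; 0 0 -120 0 0 0; 0 0 -150 0 0 0; 0 0 -170 0 0 0; 0 0 -170 0 0 0",
)

```text
time_s: 28.78
eef_pos: [0.4344, -0.3665, 0.1763]
eef_rot: [0.002, 0.156, 0.988, -0.002]
wrist_force: [0.6, -0.3, 0.3]
opening: 0.136
```

```bash
python3 g.py 0.4082 0.2179 0.2 94;  python3 - <<'E'
from h import *
snap('scene','s11'); snap('top','t11')
crop('s11',300,70,400,170,'o6',6)
E
```

```text
sd [0.0003 0.0003 0.0009]
t 29.18 pos [ 0.433  -0.3649  0.1725] q [ -52.   13.   96.    0.   71. -124.] F [-0.3  0.3 -0.3] op 0.136
shift [203.6 546.7 -26.7] rot [ 0.    -0.002  1.187]
```

View pics/o6.png

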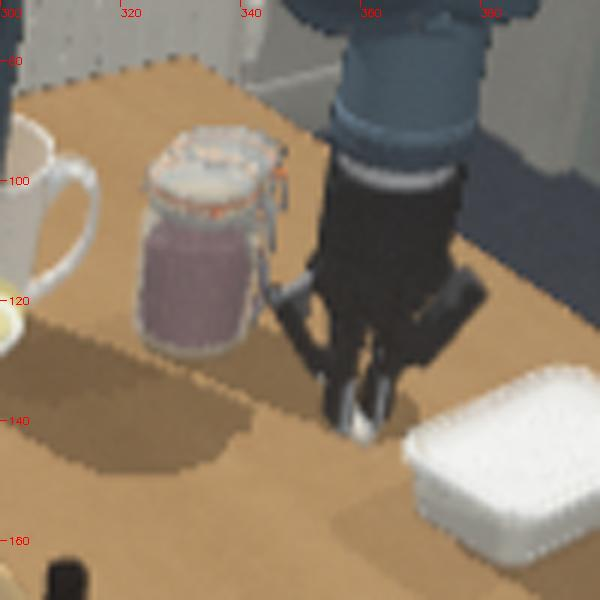

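```bash
python3 g.py 0.4049 0.2678 0.2 93.8
```

```text
sd [0.     0.     0.0002]
t 29.68 pos [ 0.4333 -0.3653  0.1729] q [ -52.   13.   96.   -0.   71. -124.] F [-0.1 -0.3 -0.2] op 0.138
shift [222.4 593.4 -27.2] rot [-0.     0.     1.191]
```

Emit:
step_arm(
  targets="10 25 -27 0 0 0.08; 28 75 -27 0 0 0.17; 47 125 -27 0 0 0.27; 66 175 -27 0 0 0.37; 85 227 -27 0 0 0.47; 104 277 -27 0 0 0.57; 122 327 -27 0 0 0.67; 140 375 -27 0 0 0.77",
)

```text
time_s: 30.68
eef_pos: [0.4157, 0.0363, 0.2004]
eef_rot: [0.001, 0.517, 0.856, 0.0]
wrist_force: [-0.1, 0.2, -0.2]
opening: 0.137
```

```bash
python3 g.py 0.4049 0.2678 0.2 93.8
```

```text
sd [0.0005 0.0027 0.    ]
t 31.07 pos [0.4157 0.0359 0.2001] q [-12.  -9. 115.  -0.  74. -40.] F [-0.1  0.1 -0.1] op 0.136
shift [2.102e+02 9.870e+01 1.000e-01] rot [0.    0.    0.419]
```

Emit:
step_arm(
  targets="38 18 0 0 0 0.08; 80 38 0 0 0 0.16; 122 57 0 0 0 0.25; 165 77 0 0 0 0.33; 195 92 0 0 0 0.39; 210 99 0 0 0 0.419; 210 99 0 0 0 0.419",
)

```text
time_s: 31.95
eef_pos: [0.4055, 0.2663, 0.1998]
eef_rot: [-0.0, 0.682, 0.731, -0.0]
wrist_force: [-0.8, -0.3, -0.2]
opening: 0.137
```

```bash
python3 g.py 0.4049 0.2678 0.004 93.8; python3 - <<'E'
from h import *
snap('scene','s12'); snap('top','t12')
crop('s12',160,120,300,250,'o6',5);crop('t12',100,130,230,270,'o7',5)
E
```

```text
sd [0.0001 0.0002 0.0001]
t 32.35 pos [0.4055 0.2656 0.1999] q [ 19.   0. 107.  -0.  73.  15.] F [ 0.   0.1 -0.1] op 0.14
shift [  2.2  -0.4 195.9] rot [0.    0.    0.001]
```

View pics/o6.png

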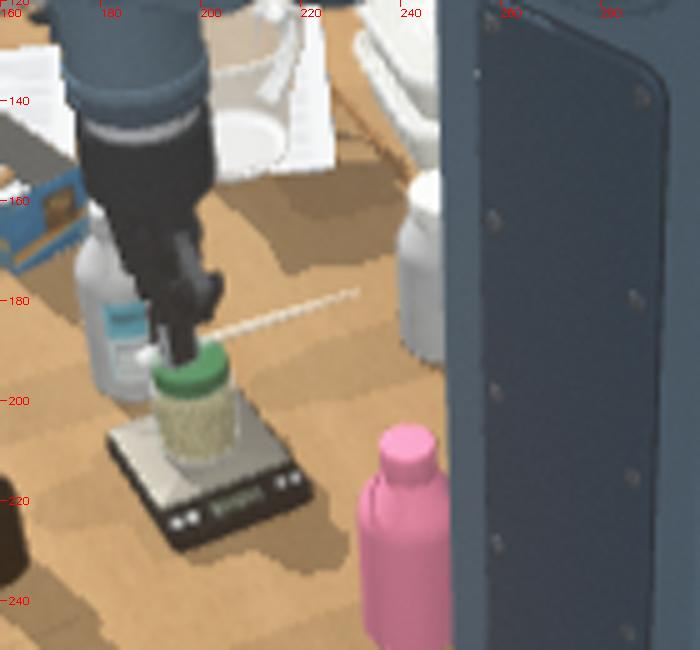

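View pics/o7.png

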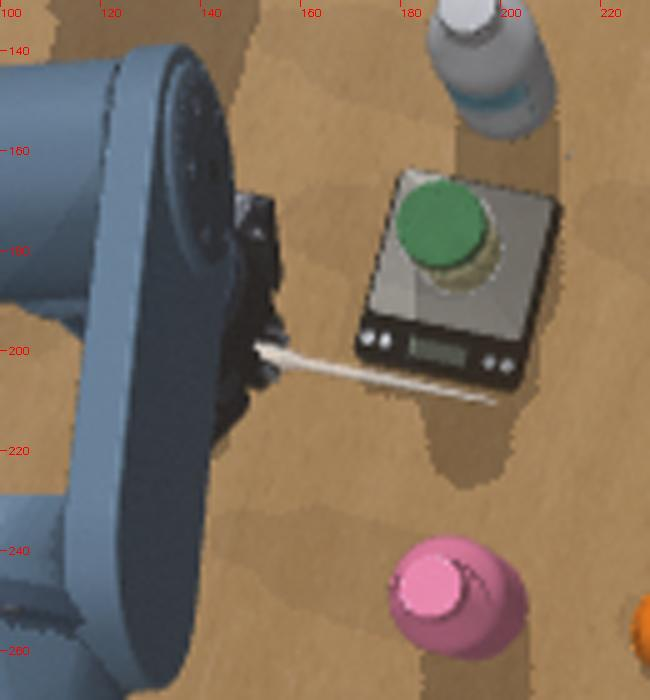

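Emit:
step_arm(
  targets="2 0 40 0 0 0; 2 0 80 0 0 0; 2 0 120 0 0 0; 2 0 150 0 0 0; 2 0 170 0 0 0; 2 0 180 0 0 0; 2 0 186 0 0 0; 2 0 186 0 0 0",
)

```text
time_s: 33.45
eef_pos: [0.4052, 0.2686, 0.0142]
eef_rot: [0.0, 0.683, 0.731, 0.0]
wrist_force: [-0.7, 0.7, 0.2]
opening: 0.138
```

```bash
python3 g.py 0.4049 0.2678 0.0035 93.8; python3 - <<'E'
from h import *
snap('scene','s13'); snap('top','t13')
pose=(.5083,.2246,1.638)
a=pose[2]; g=tf(np.array([0,.1,0]),pose); dp=(g[0],g[1],a-np.pi/2); print(dp)
up=[p+np.array([0,0,.009]) for p in DR]
crop('s13',160,150,280,250,'o8',6)
overlay('s13',(160,150,280,250),'o6',6,{},[(SC,pose),(up,dp)])
overlay('t13',(130,130,230,260),'o7',6,{},[(SC,pose),(up,dp)])
E
```

```text
sd [0.0001 0.0001 0.0001]
t 33.85 pos [0.4054 0.2687 0.0146] q [ 20.  18. 112.   0.  50.  16.] F [-0.1  0.1 -0.2] op 0.138
shift [-0.9 -0.6 11.1] rot [ 0.001 -0.     0.002]
(np.float64(0.4085257317087813), np.float64(0.2178846901075286), 0.06720367320510334)
```

View pics/o6.png

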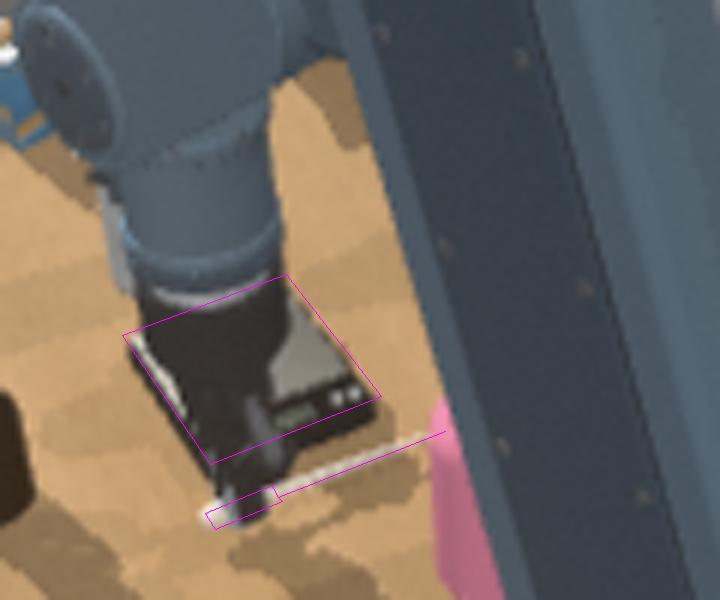

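View pics/o7.png

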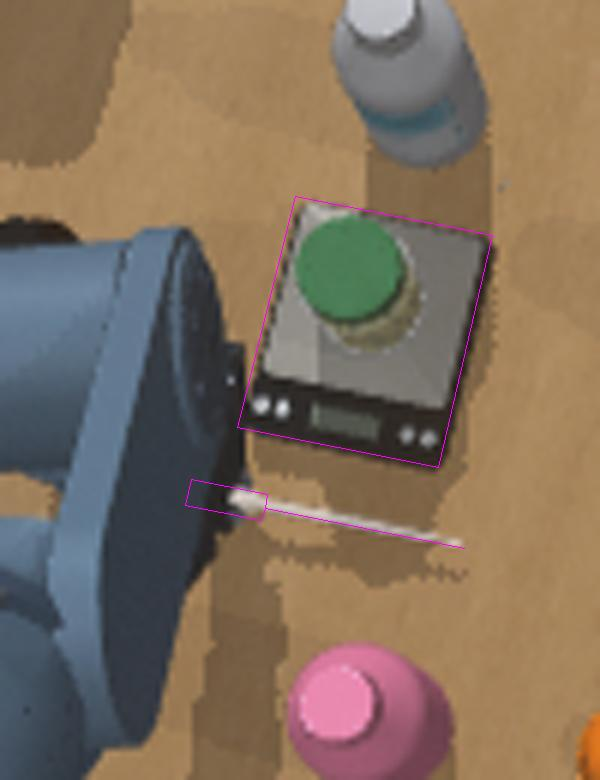

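View pics/o8.png

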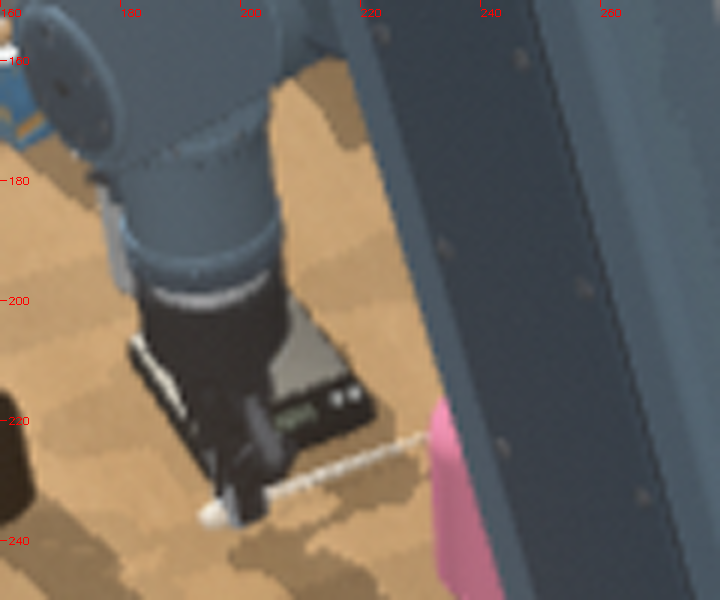

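Emit:
step_arm(
  targets="-2 -0.5 4 0 0 0; -2 -0.5 8 0 0 0; -2 -0.5 10 0 0 0; -2 -0.5 10.5 0 0 0; -2 -0.5 10.5 0 0 0",
)

```text
time_s: 34.58
eef_pos: [0.4046, 0.2665, 0.0035]
eef_rot: [-0.0, 0.683, 0.731, -0.0]
wrist_force: [0.0, -0.3, 0.4]
opening: 0.137
```

```bash
python3 g.py 0.4049 0.2668 0.0031 93.8; python3 - <<'E'
from h import *
snap('scene','s14'); snap('top','t14')
pose=(.5083,.2246,1.638)
dp=(.4085,.2179,.0672)
overlay('s14',(160,150,280,250),'o6',6,{},[(SC,pose),(DR,dp)])
overlay('t14',(130,130,230,260),'o7',6,{},[(SC,pose),(DR,dp)])
E
```

```text
sd [0. 0. 0.]
t 34.98 pos [0.4047 0.2666 0.0036] q [ 19.  19. 113.   0.  48.  15.] F [ 0.1 -0.2 -0.4] op 0.137
shift [0.2 0.2 0.5] rot [ 0.    -0.     0.002]
```

View pics/o6.png

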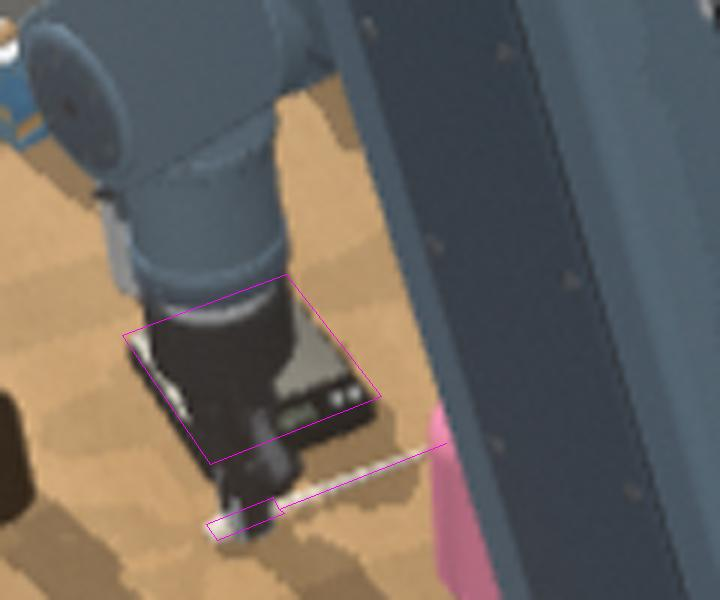

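View pics/o7.png

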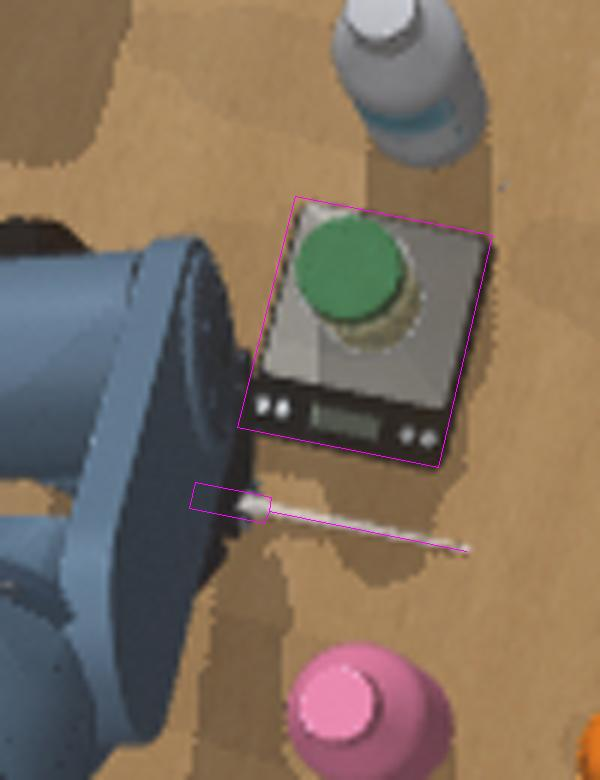

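Emit:
step_arm(
  targets="0 0 0.4 0 0 0; 0 0 0.4 0 0 0; 0 0 0.4 0 0 0; 0 0 0.4 0 0 0; 0 0 0.4 0 0 0; 0 0 0.4 0 0 0",
  grip=50,
)

```text
time_s: 35.83
eef_pos: [0.4046, 0.2665, 0.0031]
eef_rot: [-0.0, 0.683, 0.731, -0.0]
wrist_force: [0.2, 0.2, -0.2]
opening: 0.501
```

Emit:
step_arm(
  targets="0 0 -10 0 0 0; 0 0 -40 0 0 0; 0 0 -80 0 0 0; 0 0 -130 0 0 0; 0 0 -180 0 0 0; 0 0 -220 0 0 0; 0 0 -230 0 0 0; 0 0 -230 0 0 0",
)

```text
time_s: 36.83
eef_pos: [0.4046, 0.2665, 0.2335]
eef_rot: [0.0, 0.683, 0.731, 0.0]
wrist_force: [0.3, 0.5, -0.7]
opening: 0.5
```

```bash
python3 g.py 0.4896 0.3832 0.23 180; python3 - <<'E'
from h import *
snap('scene','s15'); snap('top','t15')
pose=(.5083,.2246,1.638)
dp=(.4085,.2179,.0672)
overlay('s15',(150,150,270,250),'o6',6,{'amber':(.4896,.3832,0)},[(SC,pose),(DR,dp)])
overlay('t15',(130,130,230,260),'o7',6,{},[(SC,pose),(DR,dp)])
E
```

```text
sd [0.0002 0.0001 0.0004]
t 37.23 pos [0.4039 0.2662 0.2317] q [ 19.  -2. 105.   0.  77.  15.] F [-0.  0.  0.] op 0.499
shift [110.9  93.5   1.5] rot [-2.000e-03 -1.000e-03 -1.503e+00]
```

View pics/o6.png

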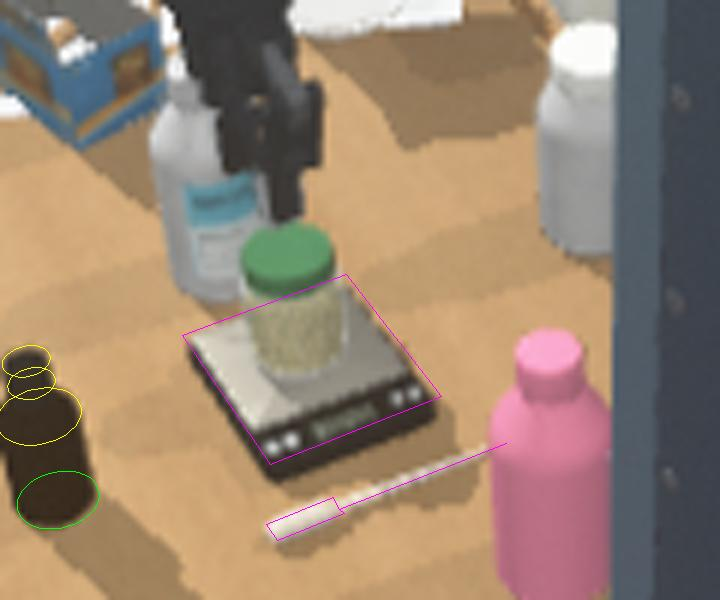

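View pics/o7.png

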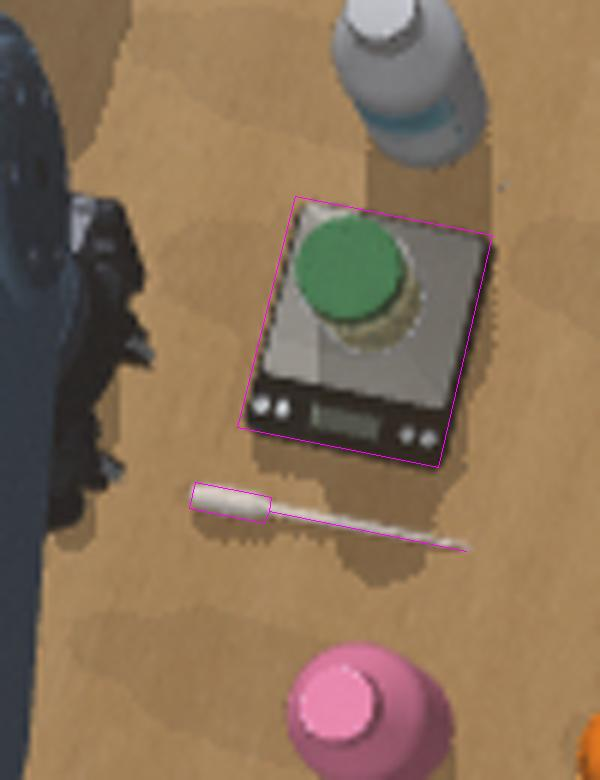

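Emit:
step_arm(
  targets="10 9 1 0 0 -0.17; 25 21 1 0 0 -0.34; 40 34 1 0 0 -0.51; 55 47 1 0 0 -0.68; 70 60 1 0 0 -0.85; 85 72 1 0 0 -1.02; 98 84 1 0 0 -1.19; 111 93 1 0 0 -1.36",
  grip=85,
)

```text
time_s: 38.33
eef_pos: [0.4902, 0.384, 0.2318]
eef_rot: [-0.0, 0.069, 0.998, -0.0]
wrist_force: [0.7, -0.6, -0.4]
opening: 0.848
```

```bash
python3 g.py 0.4896 0.3832 0.14 180
```

```text
sd [0.0005 0.0007 0.0002]
t 38.73 pos [0.4898 0.3836 0.2318] q [ 27.  16.  85.  -0.  79. -55.] F [-0.5 -0.2 -0.1] op 0.85
shift [ 0.1 -0.5 91.8] rot [-0.    -0.    -0.145]
```

Emit:
step_arm(
  targets="0 -0.5 45 0 0 -0.06; 0 -0.5 90 0 0 -0.06; 0 -0.5 125 0 0 -0.06; 0 -0.5 155 0 0 -0.06; 0 -0.5 178 0 0 -0.06; 0 -0.5 188 0 0 -0.06; 0 -0.5 192 0 0 -0.06; 0 -0.5 192 0 0 -0.06",
)

```text
time_s: 39.72
eef_pos: [0.4902, 0.3833, 0.0409]
eef_rot: [0.0, 0.041, 0.999, 0.0]
wrist_force: [-0.5, 0.5, 0.4]
opening: 0.846
```

```bash
python3 g.py 0.4896 0.3832 0.038 175.2; python3 - <<'E'
from h import *
snap('scene','s16'); crop('s16',110,150,210,260,'o6',6)
E
```

```text
sd [0.0002 0.0001 0.0003]
t 40.12 pos [0.4903 0.3833 0.0409] q [ 27.  29.  92.   0.  59. -58.] F [ 0.2 -0.1  0.1] op 0.853
shift [ 0.6 -0.2  2.9] rot [0.    0.    0.001]
```

View pics/o6.png

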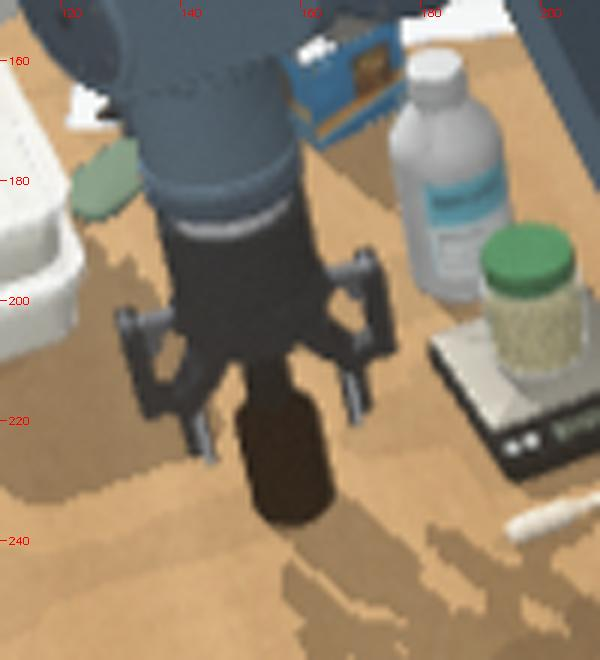

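Well centred with clearance to scale and jar. Close at TCP z≈0.039.

Emit:
step_arm(
  targets="0.6 0 2 0 0 0; 0.6 0 2 0 0 0; 0.6 0 2 0 0 0; 0.6 0 2 0 0 0; 0.6 0 2 0 0 0; 0.6 0 2 0 0 0; 0.6 0 2 0 0 0",
  grip=0,
)

```text
time_s: 41.05
eef_pos: [0.4892, 0.3832, 0.0382]
eef_rot: [0.0, 0.041, 0.999, 0.0]
wrist_force: [0.6, 2.4, 0.4]
opening: 0.502
```

```bash
python3 g.py 0.4896 0.3832 0.038 175.2
```

```text
sd [0. 0. 0.]
t 41.45 pos [0.4892 0.3832 0.0382] q [ 27.  29.  92.   0.  59. -58.] F [0.4 2.5 0.7] op 0.502
shift [-0.4  0.   0.2] rot [0.    0.    0.001]
```

Emit:
step_arm(
  targets="0 0 -10 0 0 0; 0 0 -30 0 0 0; 0 0 -70 0 0 0; 0 0 -110 0 0 0; 0 0 -150 0 0 0; 0 0 -185 0 0 0; 0 0 -200 0 0 0; 0 0 -200 0 0 0",
)

```text
time_s: 42.45
eef_pos: [0.4896, 0.3832, 0.2394]
eef_rot: [0.001, 0.041, 0.999, 0.001]
wrist_force: [-0.6, 0.2, -3.0]
opening: 0.502
```

```bash
python3 g.py 0.5318 -0.1893 0.24 175.2
```

```text
sd [0.0002 0.0001 0.0005]
t 42.85 pos [0.4885 0.3827 0.2365] q [ 27.  16.  85.  -0.  79. -58.] F [ 0.   0.2 -2.9] op 0.503
shift [ -90.5 -566.5   -3.1] rot [-0.001 -0.001  0.001]
```

Emit:
step_arm(
  targets="-3 -20 0 0 0 0; -11 -68 0 0 0 0; -20 -126 0 0 0 0; -29 -184 0 0 0 0; -39 -242 0 0 0 0; -48 -300 0 0 0 0; -57 -358 0 0 0 0; -66 -416 0 0 0 0",
)

```text
time_s: 43.85
eef_pos: [0.5199, -0.0396, 0.2383]
eef_rot: [0.0, 0.042, 0.999, -0.0]
wrist_force: [1.6, 0.2, -2.7]
opening: 0.51
```

```bash
python3 g.py 0.5318 -0.1893 0.24 175.2
```

```text
sd [0.0002 0.0037 0.0001]
t 44.25 pos [ 0.5202 -0.0394  0.2381] q [ -17.    3.   99.    0.   78. -102.] F [ 0.3 -0.6 -2.4] op 0.504
shift [ -23.7 -148.5   -1.9] rot [ 0.    -0.     0.003]
```

Emit:
step_arm(
  targets="-6 -40 0 0 0 0; -14 -85 0 0 0 0; -20 -125 0 0 0 0; -23 -143 0 0 0 0; -24 -149 0 0 0 0; -24 -149 0 0 0 0",
)

```text
time_s: 45.0
eef_pos: [0.5322, -0.1863, 0.238]
eef_rot: [-0.0, 0.041, 0.999, 0.0]
wrist_force: [-0.6, 0.2, -2.2]
opening: 0.505
```

```bash
python3 g.py 0.5318 -0.1893 0.07 175.2; python3 - <<'E'
from h import *
snap('scene','s17'); snap('top','t17')
crop('s17',240,90,350,200,'o6',6); crop('t17',260,140,370,260,'o7',6)
E
```

```text
sd [0.     0.0003 0.0001]
t 45.4 pos [ 0.5322 -0.1864  0.2381] q [ -31.    9.   93.    0.   78. -117.] F [-0.3  0.3 -2.7] op 0.507
shift [  0.2  -2.9 168.1] rot [0.    0.    0.002]
```

View pics/o6.png

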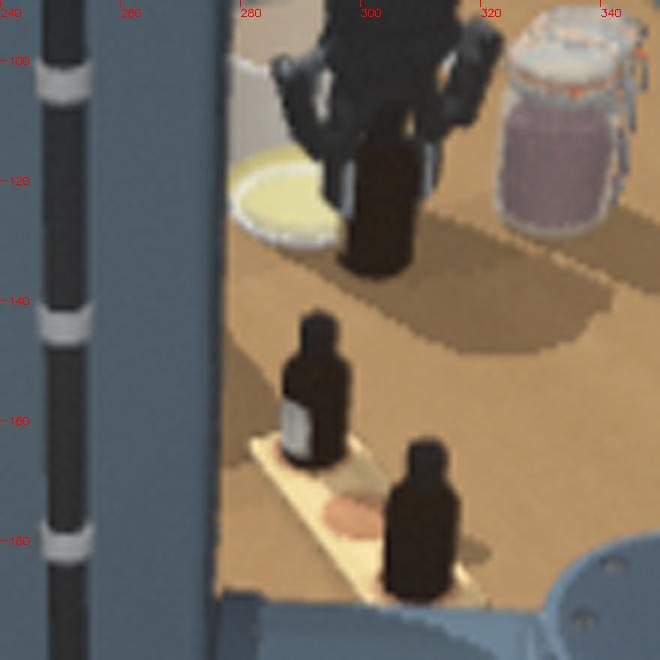

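View pics/o7.png

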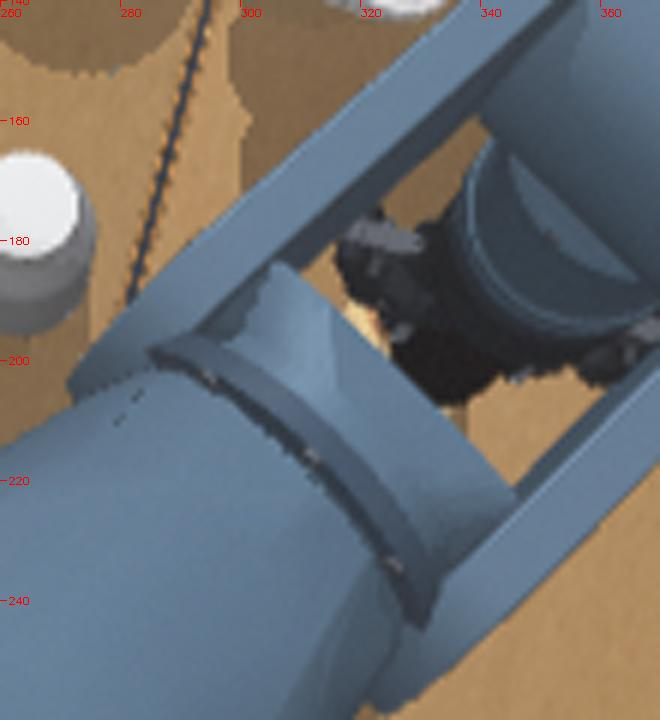

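```bash
python3 - <<'E'
from h import *
OBJ['a']=OBJ['amber'];OBJ['b']=OBJ['amber']
bd=(.5318,-.1893,-.083)
p=tf(np.array([-.075,0,.01]),bd);q=tf(np.array([.075,0,.01]),bd)
r={'a':tuple(p),'b':tuple(q)}
overlay('s17',(270,130,340,195),'o6',9,r,[(BD,bd)]); overlay('top0',(290,165,360,255),'o7',8,r,[(BD,bd)])
E
```

```text
(no output)
```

View pics/o6.png

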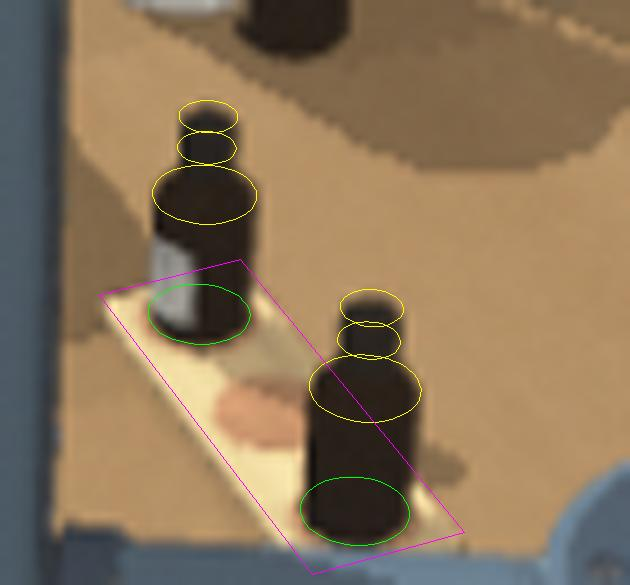

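View pics/o7.png

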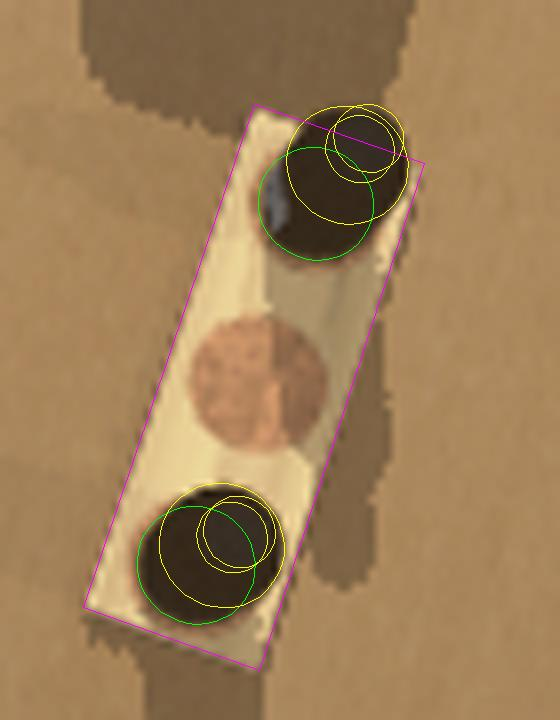

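Emit:
step_arm(
  targets="0 -3.3 40 0 0 0; 0 -3.3 80 0 0 0; 0 -3.3 115 0 0 0; 0 -3.3 145 0 0 0; 0 -3.3 165 0 0 0; 0 -3.3 176 0 0 0; 0 -3.3 182 0 0 0; 0 -3.3 182 0 0 0",
)

```text
time_s: 46.5
eef_pos: [0.5321, -0.1908, 0.0564]
eef_rot: [0.0, 0.041, 0.999, -0.0]
wrist_force: [-0.1, 0.0, -2.7]
opening: 0.503
```

```bash
python3 g.py 0.5318 -0.1897 0.0482 175.2; python3 - <<'E'
from h import *
snap('scene','s18'); snap('top','t18')
bd=(.5318,-.1897,-.083)
overlay('s18',(250,100,350,200),'o6',7,{'amber':(.5318,-.1897,.018)},[(BD,bd)]); 
E
```

```text
sd [0.0001 0.0001 0.0002]
t 46.9 pos [ 0.5323 -0.1909  0.0568] q [ -32.   22.  100.    0.   58. -117.] F [ 0.2 -0.  -2.3] op 0.507
shift [0.6 1.2 8.6] rot [-0.     0.001  0.001]
```

View pics/o6.png

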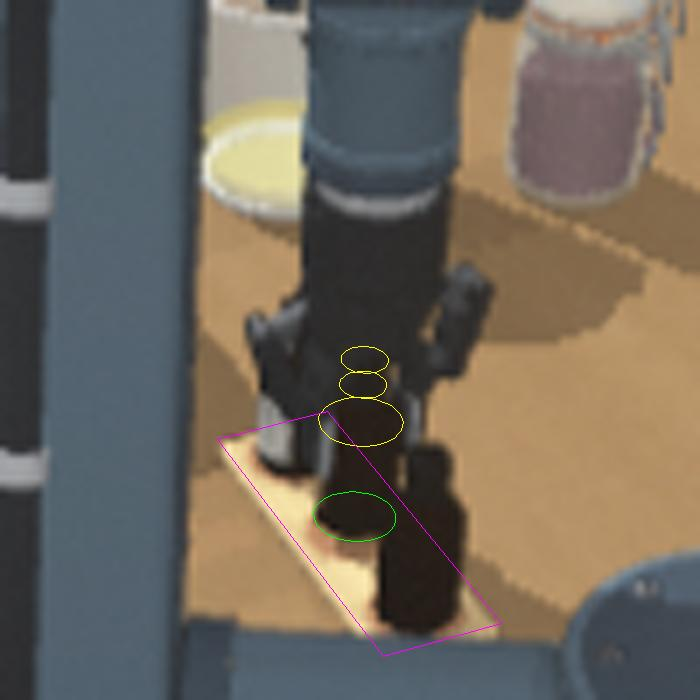

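Emit:
step_arm(
  targets="0.5 1 3 0 0 0; 0.5 1 5.5 0 0 0; 0.5 1 7 0 0 0; 0.5 1 7.5 0 0 0; 0.5 1 7.5 0 0 0",
)

```text
time_s: 47.62
eef_pos: [0.5315, -0.1897, 0.0486]
eef_rot: [-0.0, 0.041, 0.999, -0.0]
wrist_force: [0.1, 1.0, -3.3]
opening: 0.504
```

```bash
python3 g.py 0.5318 -0.1897 0.0482 175.2
```

```text
sd [0. 0. 0.]
t 48.02 pos [ 0.5315 -0.1897  0.0487] q [ -32.   22.  101.    0.   57. -117.] F [-0.1 -0.1 -2.6] op 0.501
shift [-0.3 -0.   0.5] rot [-0.     0.     0.001]
```

Emit:
step_arm(
  targets="0 0 0.6 0 0 0; 0 0 0.6 0 0 0; 0 0 0.6 0 0 0",
)

```text
time_s: 48.4
eef_pos: [0.5316, -0.1897, 0.0482]
eef_rot: [0.0, 0.041, 0.999, -0.0]
wrist_force: [0.0, 0.9, -0.8]
opening: 0.5
```

Emit:
step_arm(
  targets="0 0 0.6 0 0 0; 0 0 0.6 0 0 0; 0 0 0.6 0 0 0",
)

```text
time_s: 48.78
eef_pos: [0.5318, -0.1897, 0.0481]
eef_rot: [0.0, 0.041, 0.999, -0.0]
wrist_force: [-1.8, 1.4, 5.1]
opening: 0.505
```

Emit:
step_arm(
  targets="0 0 0 0 0 0; 0 0 0 0 0 0; 0 0 0 0 0 0; 0 0 0 0 0 0; 0 0 0 0 0 0",
  grip=80,
)

```text
time_s: 49.4
eef_pos: [0.5314, -0.1896, 0.0473]
eef_rot: [-0.0, 0.041, 0.999, 0.0]
wrist_force: [0.2, -0.5, -0.0]
opening: 0.804
```

Emit:
step_arm(
  targets="0 0 -15 0 0 0; 0 0 -40 0 0 0; 0 0 -80 0 0 0; 0 0 -120 0 0 0; 0 0 -160 0 0 0; 0 0 -195 0 0 0; 0 0 -200 0 0 0; 0 0 -200 0 0 0",
)

```text
time_s: 50.4
eef_pos: [0.5313, -0.1895, 0.2476]
eef_rot: [0.0, 0.041, 0.999, -0.0]
wrist_force: [0.5, 0.2, -0.3]
opening: 0.797
```

```bash
python3 g.py 0.3 -0.45 0.26 175.2
```

```text
sd [0.0002 0.0001 0.0003]
t 50.8 pos [ 0.5309 -0.1893  0.2461] q [ -32.    8.   93.    0.   79. -117.] F [ 0.2 -0.1 -0.2] op 0.801
shift [ 208.5 -278.9  -13.8] rot [ 0.001 -0.001  0.001]
```

Move aside to see everything.

Emit:
step_arm(
  targets="28 -37 0 0 0 0; 56 -75 -5 0 0 0; 84 -112 -10 0 0 0; 112 -150 -14 0 0 0; 140 -187 -14 0 0 0; 168 -225 -14 0 0 0; 200 -267 -14 0 0 0; 208 -279 -14 0 0 0",
)

```text
time_s: 51.8
eef_pos: [0.2991, -0.4523, 0.2612]
eef_rot: [-0.0, 0.043, 0.999, -0.0]
wrist_force: [0.2, 0.5, -0.3]
opening: 0.802
```

```bash
python3 - <<'E'
from h import *
snap('scene','s19'); snap('top','t19')
bd=(.5318,-.1893,-.083); pose=(.5083,.2246,1.638); dp=(.4085,.2179,.0672)
r={'amber':(.5318,-.1893,.01),'stout':(.5694,.008,0),'tall':(.6337,.2328,0),'jar':(.5213,.2255,.019)}
overlay('t19',(290,165,360,255),'o6',8,r,[(BD,bd)])
overlay('s19',(265,120,345,200),'o7',8,r,[(BD,bd)])
E
```

```text
(no output)
```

View pics/t19.png

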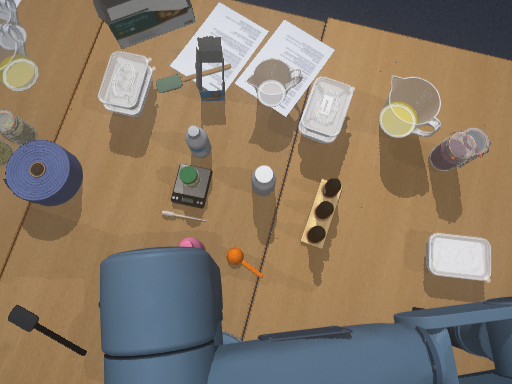

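View pics/o6.png

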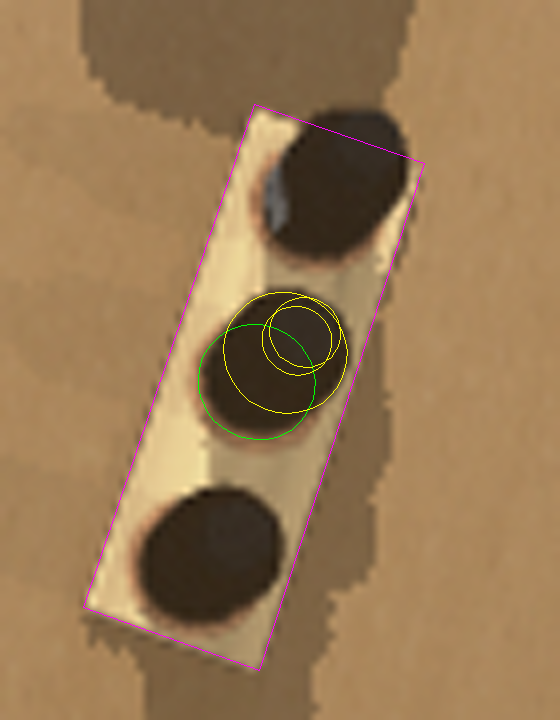

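View pics/o7.png

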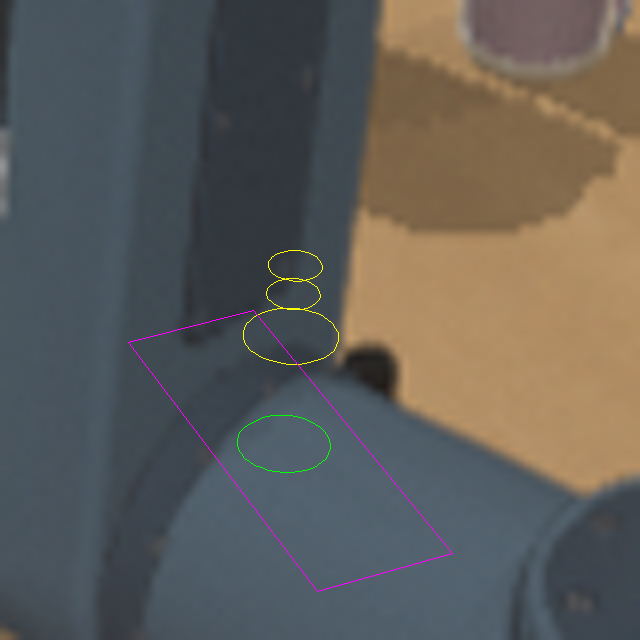

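```bash
python3 - <<'E'
from h import *
c=load('t19'); im=c['image'].astype(int)
m=(im.max(2)<75).astype(np.uint8); m[:165]=0;m[250:]=0;m[:,:295]=0;m[:,360:]=0
n,l,s,ce=cv2.connectedComponentsWithStats(m)
for i in range(1,n):
    if s[i,4]>50: print(s[i],ce[i].round(2))
# model silhouettes
bd=(.5318,-.1893,-.083)
def sil(x,y,zb):
    f=8; M=np.zeros((384*f,512*f),np.uint8); prev=None; 
    rings=[(z,r) for z,r in OBJ['amber']]
    P=[[np.array(proj(c,(x+r*np.cos(t),y+r*np.sin(t),z+zb)))*f+f/2 for t in np.linspace(0,6.28,60)] for z,r in rings]
    for a,b in zip(P,P[1:]): cv2.fillConvexPoly(M,cv2.convexHull(np.array(a+b,np.float32)).astype(np.int32),1)
    ys,xs=np.nonzero(M); return xs.mean()/f-.5,ys.mean()/f-.5,len(xs)/f/f
for k in (-.075,0,.075): print(np.round(sil(*tf(np.array([k,0,.01]),bd)),2))
E
```

```text
[324 179  17  18 226] [332.   187.25]
[316 201  18  18 231] [324.09 209.76]
[308 226  17  17 225] [316.   233.98]
[315.8  233.68 246.31]
[323.56 210.15 256.61]
[331.22 187.1  270.34]
```

```bash
python3 -c "
from bench import ctrl,ticket
print(ctrl.get_obs()['time_s'],ticket.hand_in())"
```

```text
the job is handed in; nothing more can be done
51.9 None
```

I set out the weighing station in the order you asked and handed the job in at 51.9 s, with the arm clear of everything. Positions below are as measured from the cameras.

- **Squat jar:** it stands on the middle of the pan. The projected outline matched it in both cameras, within about 1–2 mm.
- **Tall bottle:** it stands centred behind the scale with a 3 cm gap. The outline matched it in both cameras.
- **Dropper:** it lies parallel to the front edge, bulb to the left and centred, with a 3 cm gap. It agreed with the target to about half a pixel in both cameras, which is about 1.5 mm.
- **Amber bottle:** it stands upright in the middle place on the board. The last top view puts it about 2 mm nearer the far bottle than exactly midway, and I left it there. The arm blocked the scene camera for this final check, so it rests on the top camera alone.
- **Left alone:** the stout bottle shows no movement in the last top view. I never touched the pink look-alike, but the arm partly hid it in that view.

The two cameras disagreed by about 3 mm in the scale's position and 2° in its direction. I used a value between the two, closer to the top camera, so every placement around the scale carries that uncertainty. Wrist force readings stayed around 10 N or less.

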